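# Stir the beads of a bead bath and close it up

## Robot

A 6-joint arm with a two-finger parallel gripper is mounted at the origin on the work surface. World frame = base frame: x ahead of the robot, y to its left, z up, the work surface at z = 0. Lengths are in m, angles in rad, forces in N, time in s.
With the tool pointing down it reaches from about 0.4 to 0.925 m from the base axis. Payload 3.4 kg.
Tool frame: the origin (TCP) lies on the centre line of the jaws, within the pads' length; the fingertips stand 17 mm ahead of it and the grasp point (between the pads) lies 2 mm behind it; z points along the fingers, y is the direction in which the jaws open and shut (so a half turn about z gives the same grasp; the last joint's range is limited). The gripper opens to 85 mm and grips with 20 to 120 N. Pads are 22 mm wide; open, the fingers measure 114 mm over their backs; the gripper's body (76 mm by 85 mm) begins 54 mm behind the grasp point. The pads swing forward as they close: fully open they stand 13 mm farther back than shut.
Start: joints at [-1.236, 0.307, 1.506, -0, 1.328, -0.073], TCP at [0.229, -0.528, 0.248] pointing down, gripper open.
Joint ranges: [-3.12, 3.12], [-1.05, 2.28], [0.14, 2.33], [-1.42, 4.57], [0.1, 2.73], [-2.68, 2.68]. Speed limits (rad/s): [2.57, 2.57, 3.14, 3.14, 3.14, 3.14].

## Interface

Orientations are given as a unit quaternion [x, y, z, w].
In Python, from station import arm, cams gives the robot as it stands.
- The arm moves only by the shell command python3 -m handwheel 'ROWS' [FORCE]. ROWS is text: rows parted by semicolons, each of 5 numbers parted by spaces: the opening, from 0 (shut) to 1 (fully open), then the shift along the tool's x, y, z in mm, then the turn about the tool's z in rad. In form: fingers tx ty tz yaw; .... A call has 1 to 10 rows; each row shifts and turns the pose as measured when the row begins, along the tool's axes as they then stand; what a row does not reach is not made up. A row lasts 1/12 s, in which the tool goes at most 41.7 mm and 7.16 degrees, less where a joint would pass 70% of its speed; a pose out of reach is approached as far as the arm can. A call with a gripper value outside its range is refused whole. The fingers move at their own pace and stop on an object; FORCE is the grip in N (left out, the last holds). Time passes only in rows, so rows that do not move let the fingers close. It gives the time, the measured TCP pose, the force and the opening at its end, in the units of the state.
- arm.sense(): the state, without advancing time (a new reading comes with each control period).
- cams.read_camera(name): name is "scene" or "top" or "wrist"; returns the picture (480x640x3 uint8, blue, green, red); there is no depth.
- cams.camera_info(name): a dict with "K" (3x3 intrinsics, pixels), "dist_coeffs" ([k1, k2, p1, p2, k3] as OpenCV has them; the pictures are not rectified), "world_to_cam" (4x4, takes a point from world to camera coordinates). Camera axes: x right, y down, z forward; pixel columns grow to the right and rows downward; lengths in m; the calibration is good to about 2 mm. A picture is of the moment at which its call begins: read the wrist's pose just before it. camera_info takes no time and is no camera call; for the wrist camera it gives the pose at the moment of the call.
- arm.job_done(): hands the job in, once; it reports no verdict.
The state is a dict: "t": time; "joints": joint angles; "joint_vel": joint speeds; "joint_efforts": joint torques, N m; "tcp_pos": TCP position; "ee_rot": TCP orientation; "contact_force": force on the tool from outside, world axes, zero at the start; "torque": the same for the moment, N m; "gripper_width": finger opening in m.
Only numpy, scipy, OpenCV 4.12 (cv2) and the standard library are available. Lean on these libraries where they do the work, as an engineer would, in place of code of your own. Each camera call takes 0.05 s, during which the arm holds its last target. There are 200 camera calls.

## Task

Get the bead bath ready to warm a tube: take the long stirring rod from the tool caddy, put its tip down to near the bottom of the pot and stir the beads right round, about half way out from the middle, at least three full turns, then work the tip in to the very middle and lift it straight out there, so that the middle of the pot is left free of beads and none leaves the pot. Stand the rod back in the caddy, and last swing the bath's lid shut without slamming it. Leave the other tools in the caddy and do not shift the bottle, the tube rack or the centrifuge.

Things in the scene. Friction and masses are not known exactly. Their poses are not given: they have to be found in the camera images.
- bath: bead bath, a fixed white benchtop box 200 x 170 mm and 90 mm high, origin under its middle; x points away from its sloping control panel (the panel, 60 mm deep, is on the -x side), y to the lid's hinge side, z up. It never moves.
- pot (a point): centre of the flat inner floor of the bath's round steel pot, 35 mm above the bench, axes as bath. The pot is 96 mm wide inside and 56 mm deep (rim 91 mm above the bench), with upright walls. It is fixed in the bath.
- lid (a joint): angle of the bath's lid in rad: 0 shut (flat over the pot), about 1.57 upright, 2.0 its stop; it starts open, between 1.6 and 1.95. A stiff hinge (0.18 N m, so 2 N at the edge moves it) holds it wherever it is left; nothing latches.
- lid_hinge (a point): point on the lid's hinge axis (which runs along the bath's x), in the middle of the lid, 72 mm from the pot's axis on the bath's +y side, 96 mm above the bench. The lid is a clear plate 120 mm along the hinge and 5 mm thick, centred on this axis height when shut.
- lid_edge (a point): middle of the lid's free edge, 139 mm from the hinge; a grey strip 6 mm wide and 12 mm deep runs along this edge. When the lid is shut it lies on the bath's -y side.
- rod: stirring rod, the longest tool in the caddy: round steel, 10 mm thick, ball-shaped lower end, black round grip 16 mm thick over the top 74 mm; 220 mm long, 110 g. Origin at its lower tip, z along it to the grip. Starts tip down in one of the three compartments, leaning 16 degrees against the caddy's rim on its -x side (towards the robot), and leans again when put back.
- rod_tip (a point): lower tip of the rod (same as its origin)
- rod_grip (a point): middle of the rod's black grip, on its axis, 183 mm from the tip, 37 mm below the top
- caddy: fixed steel tool caddy, an open box 42 mm (its x) by 118 mm (its y) and 95 mm high, walls and floor 4 mm, origin under its middle. Two partitions make three compartments in a row along y, each 34 x 34 mm inside, centred at y = -38, 0 and +38 mm. One holds the rod, the others a spatula and a brush.
- spatula: short spatula standing in the caddy: black round handle down, flat steel blade 18 mm wide up; 142 mm long, origin at its lower end. Stays in the caddy.
- brush: short tube brush standing in the caddy: black round handle down, grey round bristle head 18 mm thick up; 142 mm long, origin at its lower end. Stays in the caddy.
- bottle: brown reagent bottle, 56 mm thick, 120 mm high, origin under its middle; a bystander
- tube_rack: white rack with capped sample tubes, 60 x 160 mm, 97 mm high, origin under its middle; a bystander
- centrifuge: mini centrifuge with a dark dome on a white block, 130 x 130 mm, 134 mm high, origin under its middle; a bystander
- bead0_center (a point): centre of bead 0: one of eight equal aluminium balls, 22 mm thick, 16 g, lying loose in one layer on the pot's floor; seven start around the wall and bead 7 in the middle, with gaps of 4 to 16 mm. They roll aside when the rod is lowered between them and pushed along
- bead1_center (a point): centre of bead 1, like bead 0
- bead2_center (a point): centre of bead 2, like bead 0
- bead3_center (a point): centre of bead 3, like bead 0
- bead4_center (a point): centre of bead 4, like bead 0
- bead5_center (a point): centre of bead 5, like bead 0
- bead6_center (a point): centre of bead 6, like bead 0
- bead7_center (a point): centre of bead 7, like bead 0
Not all that is in view belongs to the job. What is shaped like the rod but pink is not meant. Leave any green look-alike of the caddy alone.

How it is judged:
By the outcome, as a careful person would: the job done as asked, in the order asked, and still so for the second after the job is handed in, with the robot touching nothing.
It also fails if it takes over 72 s, if anything falls off the work surface, if the arm or the gripper's body presses on something with over 40 N, if the wrist force passes 120 N, or if a joint passes its speed limit or range.

## Working session

There is one attempt and no reset: what is moved stays moved. The work goes in short steps, Python scripts to look and compute and a shell command to move; the robot and the scene stay as the last step left them, time stands still between calls to the robot, and variables do not carry over. Pictures are saved under pics/ and viewed, about 8 in all and at most 12, crops included, and the job is handed in when it is done.

```bash
ls; mkdir -p pics
cat > h.py <<'E'
import numpy as np,cv2
from station import arm,cams
from scipy.spatial.transform import Rotation as R
def snap(n,f,crop=None,scale=1):
    im=cams.read_camera(n)
    if crop: x0,y0,x1,y1=crop; im=im[y0:y1,x0:x1]
    if scale!=1: im=cv2.resize(im,None,fx=scale,fy=scale,interpolation=cv2.INTER_CUBIC)
    cv2.imwrite('pics/'+f,im)
def cal(n):
    i=cams.camera_info(n); return np.array(i['K']),np.array(i['dist_coeffs']),np.array(i['world_to_cam'])
def proj(n,P,c=None):
    K,d,T=c or cal(n); return cv2.projectPoints(np.atleast_2d(np.float64(P)),cv2.Rodrigues(T[:3,:3])[0],T[:3,3],K,d)[0][:,0]
def ray(n,uv,c=None):
    K,d,T=c or cal(n); p=cv2.undistortPoints(np.float64(uv).reshape(1,1,2),K,d)[0,0]
    return -T[:3,:3].T@T[:3,3], T[:3,:3].T@np.array([p[0],p[1],1])
def atz(n,uv,z,c=None):
    o,v=ray(n,uv,c); return o+v*(z-o[2])/v[2]
def tri(obs): # [(cam,uv)]
    A=np.zeros((3,3));b=np.zeros(3);rs=[]
    for n,uv in obs:
        o,v=ray(n,uv);v=v/np.linalg.norm(v);M=np.eye(3)-np.outer(v,v);A+=M;b+=M@o;rs.append((o,M))
    p=np.linalg.solve(A,b); return p,[np.linalg.norm(M@(p-o))for o,M in rs]
E
python3 - <<'E'
from h import *
snap('top','top1.png');snap('scene','scene1.png')
for n in('top','scene','wrist'):
    print(n,ray(n,(320,240)))
s=arm.sense();print({k:np.round(v,3) for k,v in s.items()}, R.from_quat(s['ee_rot']).as_matrix().round(3))
E
```

```text
pics
top (array([ 0.3693685 , -0.01290798,  2.13179938]), array([ 0.07889257,  0.00258259, -0.99693345]))
scene (array([ 1.07160634, -0.38566621,  1.05020936]), array([-0.47321766,  0.31201445, -0.82387662]))
wrist (array([ 0.29520591, -0.49824921,  0.37197236]), array([-0.27052066, -0.11349522, -0.95606038]))
{'t': np.float64(0.1), 'joints': array([-1.235,  0.308,  1.508, -0.   ,  1.328, -0.073]), 'joint_vel': array([ 0.001, -0.001, -0.003, -0.   , -0.001,  0.   ]), 'joint_efforts': array([-1.0000e-03, -4.5853e+01, -2.5261e+01, -0.0000e+00,  6.0000e-03,
       -0.0000e+00]), 'tcp_pos': array([ 0.228, -0.527,  0.247]), 'ee_rot': array([ 0.979,  0.203, -0.   , -0.001]), 'contact_force': array([-0.084,  0.089,  0.596]), 'torque': array([-0.004,  0.037, -0.006]), 'gripper_width': np.float64(0.085)} [[ 0.918  0.398 -0.001]
 [ 0.398 -0.918  0.002]
 [ 0.    -0.002 -1.   ]]
```

View pics/top1.png

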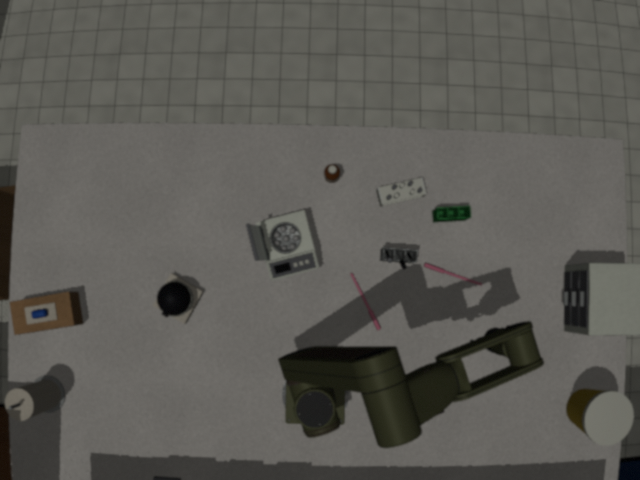

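View pics/scene1.png

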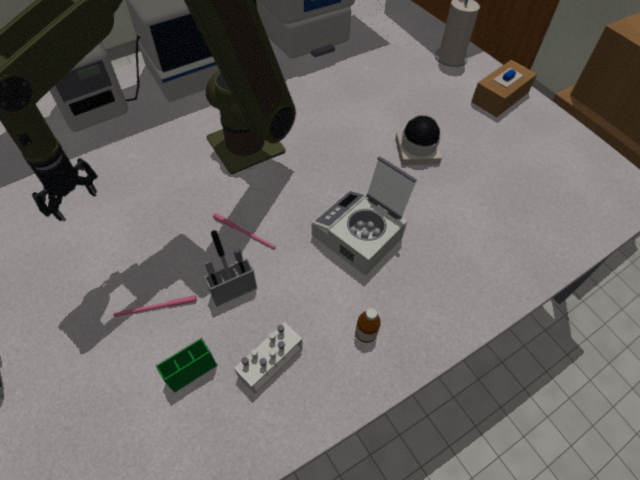

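Scene view: the steel caddy is at about (230,280), with the rod's black grip at (216,240). The bath is at (362,235) with its lid open. Things that could be mistaken for the rod or caddy: pink rods at (245,232) and (155,306), the two short tools in the caddy at about (212,270) and (240,262), and the green caddy at (186,365). I choose the tool with the tall black grip in the steel caddy and check it in a close crop.

Run:
```python
from h import *
a=cams.read_camera('top');b=cams.read_camera('scene')
f=lambda im,x,y,w,h,s:cv2.resize(im[y:y+h,x:x+w],None,fx=s,fy=s,interpolation=cv2.INTER_CUBIC)
A=f(a,240,200,200,80,4)   # 800x320
B=f(b,190,220,80,90,3.1); C=f(b,300,150,130,130,2.15)
A=A[:320];h=279
row=np.zeros((280,800,3),np.uint8);row[:B.shape[0],:B.shape[1]]=B[:280];row[:C.shape[0],300:300+C.shape[1]]=C[:280]
im=np.vstack([A,row]);im=np.clip(im*1.6,0,255).astype(np.uint8)
cv2.imwrite('pics/crop1.png',im);print(im.shape)
```

```text
(600, 800, 3)
```

View pics/crop1.png

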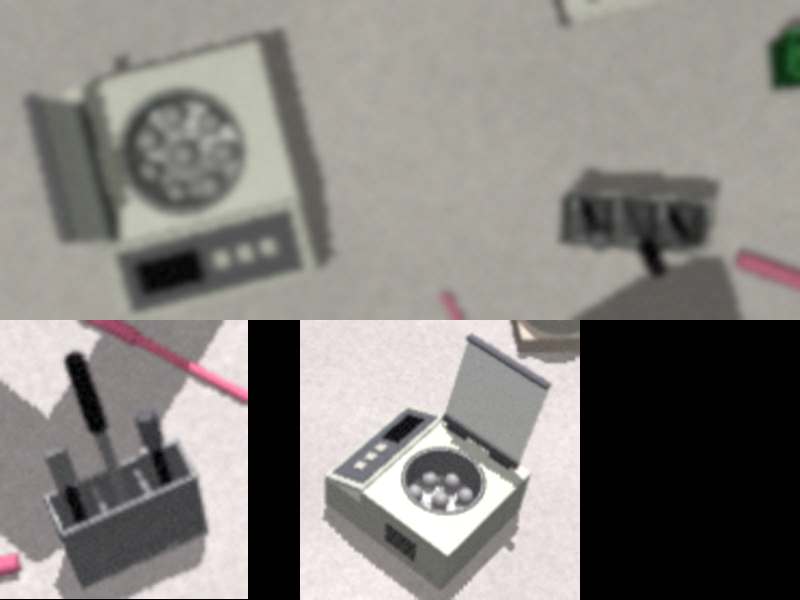

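Run:
```python
from h import *
s1=lambda x,y:(190+x/3.1,220+(y-320)/3.1)
s2=lambda x,y:(300+(x-300)/2.15,150+(y-320)/2.15)
t=lambda x,y:(240+x/4,200+y/4)
print('caddy scene',[atz('scene',s1(*p),.095).round(4)[:2] for p in[(47,498),(66,531),(193,480),(178,444)]])
print('caddy top',[atz('top',t(*p),.095).round(4)[:2] for p in[(565,195),(562,243),(710,247),(716,195)]])
print('pot',atz('top',t(184,150),.091),atz('scene',s2(443,481),.091),tri([('top',t(184,150)),('scene',s2(443,481))]))
print('rodtop',tri([('top',t(655,272)),('scene',s1(74,356))]),'gripbot',tri([('top',t(645,238)),('scene',s1(101,432))]))
print('bath top corners z.09',[atz('top',t(*p),.09).round(4)[:2] for p in[(268,40),(292,212),(95,80),(118,240)]])
print('bath scene corners',[atz('scene',s2(*p),.09).round(4)[:2] for p in[(450,553),(527,474),(365,488),(440,420)]])
print('lid edge ends',[tri([('top',t(*p)),('scene',s2(*q))]) for p,q in[((32,96),(548,385)),((64,240),(470,338))]])
```

```text
caddy scene [array([ 0.4734, -0.3283]), array([ 0.5087, -0.3273]), array([ 0.5182, -0.2197]), array([ 0.4813, -0.215 ])]
caddy top [array([ 0.5062, -0.2136]), array([ 0.4659, -0.2118]), array([ 0.4653, -0.3368]), array([ 0.5092, -0.3414])]
pot [0.53646077 0.10669198 0.091     ] [0.54267045 0.11191996 0.091     ] (array([0.53901824, 0.11003841, 0.08816547]), [np.float64(0.003921901698992547), np.float64(0.003921901698992393)])
rodtop (array([ 0.44024335, -0.27168891,  0.20970296]), [np.float64(0.003394540235123221), np.float64(0.003394540235123376)]) gripbot (array([ 0.46993762, -0.2729983 ,  0.14416147]), [np.float64(0.00229035384612362), np.float64(0.002290353846123696)])
bath top corners z.09 [array([0.6313, 0.0387]), array([0.4867, 0.0147]), array([0.5938, 0.1836]), array([0.4595, 0.1599])]
bath scene corners [array([0.6344, 0.0581]), array([0.5878, 0.2115]), array([0.5012, 0.0219]), array([0.4578, 0.1668])]
lid edge ends [(array([0.5668904 , 0.22193968, 0.23214764]), [np.float64(0.0036968865204716978), np.float64(0.0036968865204718084)]), (array([0.45422607, 0.19324269, 0.2252705 ]), [np.float64(0.0029175060257102285), np.float64(0.0029175060257102354)])]
```

The crop confirms the choice. The rod with the tall black grip is in the middle compartment and leans toward the robot. The spatula and brush in the outer compartments are short. The pot and all eight beads can be seen in the bath. Now I move above the rod and turn the jaws along the lean.

```bash
python3 -m handwheel '1 30 -14 -6 0;1 30 -14 -6 0;1 30 -14 -6 0;1 30 -14 -6 0;1 30 -14 -6 0;1 30 -14 -6 0;1 30 -14 -6 0;1 30 -14 -6 0;1 30 -14 -6 0;1 30 -14 -6 0' 
python3 -m handwheel '1 0 0 0 -0.123;1 0 0 0 -0.123;1 0 0 0 -0.123;1 0 0 0 -0.123;1 0 0 0 -0.123;1 0 0 0 -0.123;1 0 0 0 -0.123;1 0 0 0 -0.123;1 0 0 0 -0.123;1 0 0 0 0'
cat >> h.py <<'E'
def goto(p,yaw=None):
    s=arm.sense();M=R.from_quat(s['ee_rot']).as_matrix();print('t',round(s['t'],2),'tcp',s['tcp_pos'].round(4) if hasattr(s['tcp_pos'],'round') else s['tcp_pos'],'ydir deg',np.degrees(np.arctan2(M[1,1],M[0,1])).round(1),'F',np.round(s['contact_force'],1),'w',round(s['gripper_width'],4))
    if p is not None: print('tool mm',(1000*M.T@(np.array(p)-s['tcp_pos'])).round(1))
E
python3 - <<'E'
from h import *
goto((.45,-.272,.31)); snap('wrist','w1.png'); print(arm.sense()['joints'])
E
```

```text
t: 1.03
tcp_pos: [0.4518, -0.275, 0.3055]
ee_rot: [0.981, 0.196, -0.003, -0.003]
contact_force: [0.2, -0.5, 0.2]
gripper_width: 0.0853
t: 1.87
tcp_pos: [0.4577, -0.2655, 0.3055]
ee_rot: [0.722, 0.692, 0.001, -0.004]
contact_force: [-0.1, -0.1, 0.6]
gripper_width: 0.0854
t 1.87 tcp [ 0.4577 -0.2655  0.3055] ydir deg -2.5 F [-0.1 -0.1  0.6] w 0.0854
tool mm [-6.8 -7.4 -4.5]
[-0.60811077  0.20626666  1.50218221  0.00396609  1.4409867  -0.56077402]
```

View pics/w1.png

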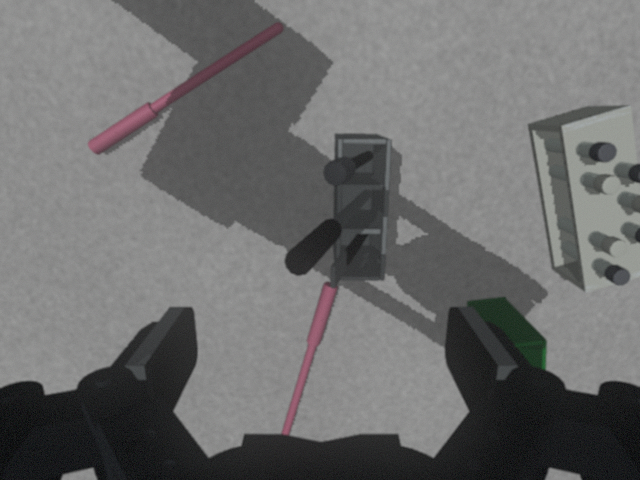

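The wrist view shows the caddy rim corners at about (335,135), (388,137), (384,279) and (337,279). The rod grip runs from (300,262) at the top to (331,229), in the middle compartment.

Run:
```python
from h import *
print('top',atz('wrist',(301,261),.209),'gb',atz('wrist',(331,229),.145))
print('caddy',[atz('wrist',p,.095)[:2].round(4) for p in[(335,135),(388,137),(384,279),(337,279)]])
print(proj('wrist',[.492,-.275,0]))
```

```text
top [ 0.44664053 -0.27178575  0.209     ] gb [ 0.46440301 -0.27170148  0.145     ]
caddy [array([ 0.471 , -0.2106]), array([ 0.5117, -0.214 ]), array([ 0.5077, -0.3312]), array([ 0.468 , -0.3293])]
[[355.39298154 193.81505885]]
```

```bash
python3 -m handwheel '1 -2 0 26 0;1 -2 0 26 0;1 -2 0 26 0;1 0 0 26 0;1 0 0 20 0;1 0 0 5 0;1 0 0 0 0'
python3 - <<'E'
from h import *
goto((.457,-.272,.174))
E
python3 -m handwheel '0 0 0 0 0;0 0 0 0 0;0 0 0 0 0;0 0 0 0 0;0 0 0 0 0;0 0 0 0 0;0 0 0 0 0;0 0 0 0 0;0 0 0 0 0;0 0 0 0 0' 60
python3 - <<'E'
from h import *
goto((.457,-.272,.174)); snap('scene','s2.png',(150,180,310,300),4)
E
```

```text
t: 2.5
tcp_pos: [0.4591, -0.2724, 0.1743]
ee_rot: [0.733, 0.681, 0.002, -0.0]
contact_force: [0.1, -0.5, -0.3]
gripper_width: 0.0857
t 2.5 tcp [ 0.4591 -0.2724  0.1743] ydir deg -4.2 F [ 0.1 -0.5 -0.3] w 0.0857
tool mm [ 0.2 -2.1  0.3]
t: 3.33
tcp_pos: [0.4734, -0.2779, 0.1857]
ee_rot: [0.735, 0.678, 0.009, 0.016]
contact_force: [-0.2, 0.0, -2.0]
gripper_width: 0.0148
t 3.33 tcp [ 0.4734 -0.2779  0.1857] ydir deg -4.6 F [-0.2  0.  -2. ] w 0.0148
tool mm [  4.7 -17.2  11.1]
```

View pics/s2.png

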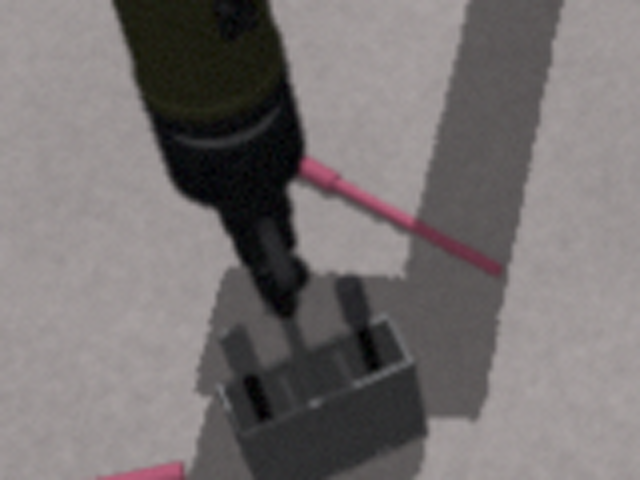

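The rod looks held and nearly upright, and the other two tools stay in place. Now I lift and check how it hangs.

```bash
python3 -m handwheel '0 0 0 -10 0;0 0 0 -20 0;0 0 0 -30 0;0 0 0 -30 0;0 0 0 -30 0;0 0 0 -30 0;0 0 0 -10 0;0 0 0 0 0'
python3 - <<'E'
from h import *
goto((.539,.11,.345));print(R.from_quat(arm.sense()['ee_rot']).as_matrix()[:,2])
a=cams.read_camera('scene')[150:300,150:310];b=cams.read_camera('wrist')
im=np.hstack([cv2.resize(a,(480,450),interpolation=2),cv2.resize(b[:,200:480],(262,450))]);cv2.imwrite('pics/l1.png',np.clip(im*1.5,0,255).astype('u1'))
E
```

```text
t: 4.05
tcp_pos: [0.4653, -0.275, 0.3535]
ee_rot: [0.735, 0.677, 0.009, 0.014]
contact_force: [0.1, -0.4, -0.9]
gripper_width: 0.0145
t 4.05 tcp [ 0.4653 -0.275   0.3535] ydir deg -4.7 F [ 0.1 -0.4 -0.9] w 0.0145
tool mm [389.8  41.6   8. ]
[ 0.03203476 -0.00741082 -0.99945928]
```

View pics/l1.png

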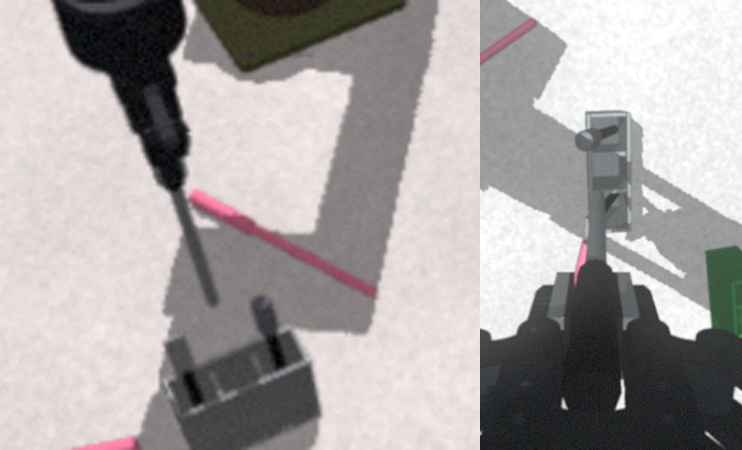

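The rod is lifted, empty compartment in the middle; both short tools are still there. I'll measure the tip more closely from both cameras.

Run:
```python
from h import *
s=arm.sense();M=R.from_quat(s['ee_rot']).as_matrix();p=np.array(s['tcp_pos'])
for d in(.165,.175,.185): print(d,proj('scene',p+d*M[:,2]),proj('wrist',p+d*M[:,2]))
print(tri([('scene',(220.7,250.7)),('wrist',(331,192))]))
a=cams.read_camera('scene')[215:265,195:245];b=cams.read_camera('wrist')[140:280,270:390]
im=np.hstack([cv2.resize(a,(400,400),interpolation=2),cv2.resize(b,(343,400),interpolation=2)]);cv2.imwrite('pics/l2.png',np.clip(im*1.3,0,255).astype('u1'))
```

```text
0.165 [[217.77251681 247.01621568]] [[319.89216684 217.55064559]]
0.175 [[218.51218721 249.45220018]] [[319.9150607  214.18811192]]
0.185 [[219.24120901 251.85089151]] [[319.93657312 211.02904126]]
(array([ 0.47683254, -0.2664774 ,  0.17275241]), [np.float64(0.006297258412961458), np.float64(0.0062972584129614186)])
```

View pics/l2.png

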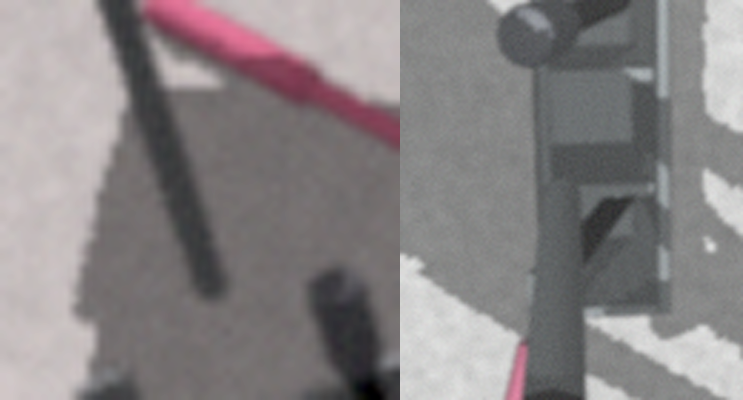

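Tip: scene (221.6,251.9), wrist (327,203).

Run:
```python
from h import *
s=arm.sense();M=R.from_quat(s['ee_rot']).as_matrix();p=np.array(s['tcp_pos'])
q,r=tri([('scene',(221.6,251.5)),('wrist',(327,203.5))]);print(q,r,'rel tool',M.T@(q-p),np.linalg.norm(q-p))
```

```text
[ 0.47392342 -0.26938369  0.16755672] [np.float64(0.0012215908650160265), np.float64(0.0012215908650162097)] rel tool [0.00538226 0.00477505 0.18127681] 0.18141954950815145
```

```bash
python3 -m handwheel '0 15 1 0 0;0 30 3 0 0;0 35 3 0 0;0 35 3 0 0;0 35 3 0 0;0 35 3 0 0;0 35 3 0 0;0 35 3 0 0;0 35 3 0 0;0 35 3 0 0'
python3 -m handwheel '0 30 3 0 0;0 20 2 0 0;0 8 0 0 0;0 0 0 0 0;0 0 0 0 0'
python3 - <<'E'
from h import *
goto((.530,.105,.345)); snap('wrist','w3.png'); snap('top','top3.png',(240,190,340,290),5)
E
```

```text
t: 5.08
tcp_pos: [0.5113, 0.0548, 0.3278]
ee_rot: [0.741, 0.672, -0.004, -0.006]
contact_force: [0.8, -0.2, -0.7]
gripper_width: 0.0146
t: 5.5
tcp_pos: [0.5174, 0.1213, 0.3178]
ee_rot: [0.737, 0.675, -0.012, -0.013]
contact_force: [-1.2, 0.3, -0.8]
gripper_width: 0.0142
t 5.5 tcp [0.5174 0.1213 0.3178] ydir deg -5.0 F [-1.2  0.3 -0.8] w 0.0142
tool mm [-15.1  13.  -27.6]
```

View pics/w3.png

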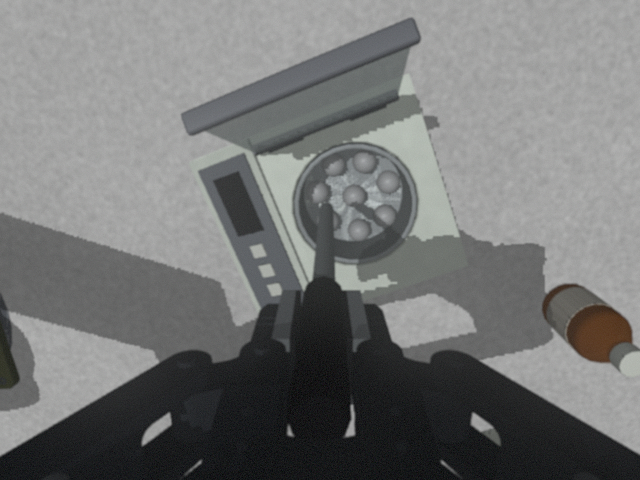

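Wrist view: pot rim ellipse centred at about (354.5,203), rod tip at (325,207), and beads at (335,167), (365,162), (388,181), (386,215), (360,230), (320,190), about (332,218), with the middle one at (354,195).

Run:
```python
from h import *
c=atz('wrist',(354.5,203),.091);print('pot',c)
for p in[(294,203),(415,203),(354.5,142),(354.5,264)]: print((atz('wrist',p,.091)-c)[:2].round(4))
s=arm.sense();M=R.from_quat(s['ee_rot']).as_matrix();t=np.array(s['tcp_pos'])
tip=t+M@[.0054,.0048,.1813];print('tip pred',tip,proj('wrist',tip),'tip seen',atz('wrist',(325,207),tip[2]))
B=[(335,167),(365,162),(388,181),(386,215),(360,230),(332,218),(320,190),(354,195)]
for b in B:
    v=(atz('wrist',b,.048)-c)[:2]*1000;print(v.round(1),np.hypot(*v).round(1),np.degrees(np.arctan2(v[1],v[0])).round())
print('lid edge ',atz('wrist',(187,122),.228),atz('wrist',(417,28),.228))
print('hinge bar',atz('wrist',(262,150),.096),atz('wrist',(400,97),.096))
print('panel line',atz('wrist',(250,155),.09),atz('wrist',(308,290),.09))
```

```text
pot [0.53868778 0.11579287 0.091     ]
[-0.0509  0.0042]
[ 0.0505 -0.0041]
[0.0034 0.0502]
[-0.0037 -0.0545]
tip pred [0.51677615 0.1259626  0.13686363] [[326.40130117 205.00385283]] tip seen [0.51562055 0.12455404 0.13686363]
[-14.4  26. ] 29.7 119.0
[13.4 28.2] 31.2 65.0
[33.6  8.9] 34.7 15.0
[ 30.2 -23.4] 38.2 -38.0
[  4.7 -36.2] 36.5 -83.0
[-21.2 -22.2] 30.6 -134.0
[-30.2   5.7] 30.7 169.0
[ 1.3 -1.7] 2.1 -53.0
lid edge  [0.45513322 0.19334346 0.228     ] [0.56916407 0.22541098 0.228     ]
hinge bar [0.46724544 0.16662296 0.096     ] [0.57933212 0.19758976 0.096     ]
panel line [0.4557372  0.16302211 0.09      ] [0.49171486 0.03932759 0.09      ]
```

View pics/top3.png

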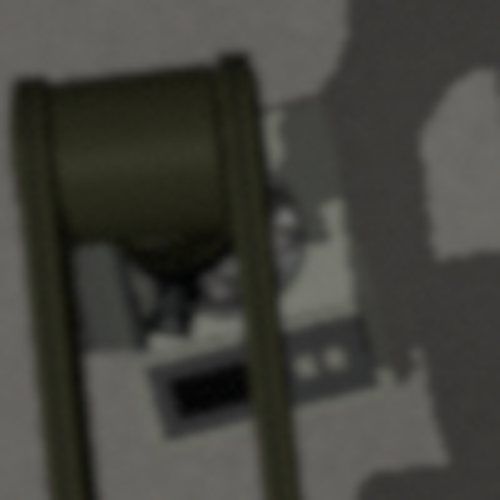

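Pot centre is about (0.540,0.113) and bath yaw about 15.7°. A free gap for the rod lies at -8° in world axes, r 22 mm. I go above it.

```bash
cat >> h.py <<'E'
POT=np.array([.540,.113,.035])
def tip(off=None):
    s=arm.sense();M=R.from_quat(s['ee_rot']).as_matrix();t=np.array(s['tcp_pos'])
    p=t+M@[.0047,.0042,.1813];v=(p-POT)*1000
    print('t',round(s['t'],2),'tip-pot',v.round(1),'r',np.hypot(*v[:2]).round(1),'ang',np.degrees(np.arctan2(v[1],v[0])).round(),'F',np.round(s['contact_force'],1),'z',M[:,2].round(3),'ydeg',np.degrees(np.arctan2(M[1,1],M[0,1])).round(1))
    if off is not None: print('need tool mm',(M.T@(np.array(off)-v)).round(1))
E
python3 -m handwheel '0 -4 12 0 0;0 -4 12 0 0;0 -4 12 0 0;0 -2 5 0 0;0 0 0 0 0;0 0 0 0 0'
python3 -c "
from h import *
tip((21.8,-3,80))"
```

```text
t: 6.1
tcp_pos: [0.5628, 0.0939, 0.3172]
ee_rot: [0.741, 0.671, -0.011, -0.011]
contact_force: [-0.2, 0.0, -1.1]
gripper_width: 0.0144
t 6.1 tip-pot [ 21.9 -14.7 100.9] r 26.3 ang -34.0 F [-0.2  0.  -1.1] z [-0.031  0.001 -1.   ] ydeg -5.6
need tool mm [11.7 -0.6 20.9]
```

```bash
python3 -m handwheel '0 6 1 5 0;0 5 1 10 0;0 1 0 5 0;0 0 0 0 0;0 0 0 0 0'
python3 -c "
from h import *
tip((21.8,-3,6))"
```

```text
t: 6.52
tcp_pos: [0.5646, 0.107, 0.2944]
ee_rot: [0.741, 0.671, -0.012, -0.012]
contact_force: [0.5, -1.1, -1.0]
gripper_width: 0.0151
t 6.52 tip-pot [23.3 -1.4 78. ] r 23.3 ang -4.0 F [ 0.5 -1.1 -1. ] z [-0.033  0.002 -0.999] ydeg -5.7
need tool mm [-1.6  1.1 72. ]
```

```bash
python3 -m handwheel '0 -1 0 10 0;0 -1 0 10 0;0 0 0 10 0;0 0 0 10 0;0 0 0 8 0;0 0 0 8 0;0 0 0 8 0;0 0 0 4 0;0 0 0 0 0'
python3 -c "
from h import *
tip((21.8,-3,6)); snap('wrist','w4.png',(200,80,500,280),2.6)"
```

```text
t: 7.27
tcp_pos: [0.5596, 0.1054, 0.218]
ee_rot: [0.74, 0.672, -0.013, -0.012]
contact_force: [-0.4, -0.5, -2.1]
gripper_width: 0.0145
t 7.27 tip-pot [17.7 -3.2  1.7] r 18.0 ang -10.0 F [-0.4 -0.5 -2.1] z [-0.036  0.001 -0.999] ydeg -5.6
need tool mm [ 0.5  3.9 -4.5]
```

View pics/w4.png

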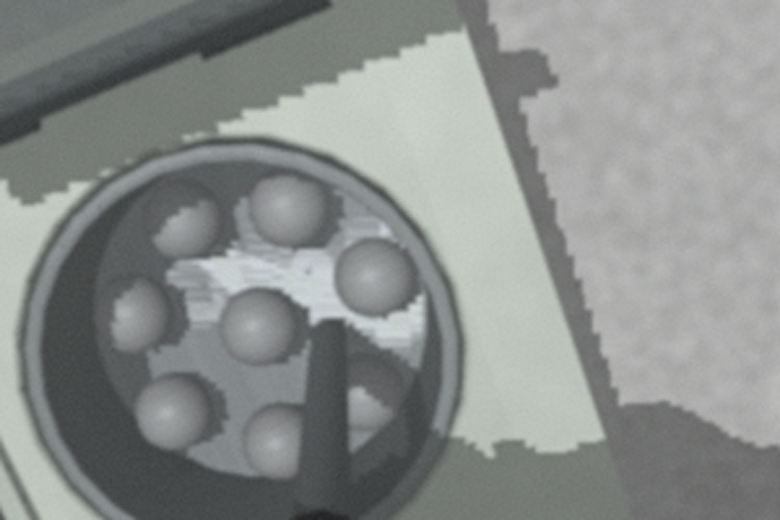

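```bash
python3 - <<'E'
from h import *
print('floor c',atz('wrist',(300.4,203),.035),'tip',atz('wrist',(327,206),.040))
E
python3 -m handwheel '0 0 3 -3 0;0 0 3 -1 0;0 0 0 0 0' 
python3 -c "
from h import *
tip((23.9,-2.3,6))"
python3 -m handwheel '0 7.4 -1.2 0 0;0 6.7 -3.4 0 0;0 5.3 -5.3 0 0;0 3.4 -6.7 0 0;0 1.2 -7.4 0 0;0 -1.2 -7.4 0 0;0 -3.4 -6.7 0 0;0 -5.3 -5.3 0 0;0 -6.7 -3.4 0 0;0 -7.4 -1.2 0 0' 
python3 -c "
from h import *
tip((-23.9,2.3,6))"
```

```text
floor c [0.53944922 0.11330564 0.035     ] tip [0.55904387 0.11039212 0.04      ]
t: 7.57
tcp_pos: [0.5673, 0.1049, 0.2235]
ee_rot: [0.74, 0.672, -0.012, -0.012]
contact_force: [0.3, 0.1, -1.0]
gripper_width: 0.0145
t 7.57 tip-pot [25.9 -3.7  7.2] r 26.1 ang -8.0 F [ 0.3  0.1 -1. ] z [-0.034  0.001 -0.999] ydeg -5.6
need tool mm [ 1.2 -2.1  1.2]
t: 8.4
tcp_pos: [0.5166, 0.1125, 0.228]
ee_rot: [0.739, 0.673, -0.009, -0.009]
contact_force: [2.0, 1.1, -0.8]
gripper_width: 0.0146
t 8.4 tip-pot [-23.5   4.1  11.7] r 23.8 ang 170.0 F [ 2.   1.1 -0.8] z [-0.026  0.002 -1.   ] ydeg -5.4
need tool mm [-1.8 -0.1  5.7]
```

```bash
python3 -m handwheel '0 -7.4 1.2 1 0;0 -6.7 3.4 1 0;0 -5.3 5.3 1 0;0 -3.4 6.7 1 0;0 -1.2 7.4 1 0;0 1.2 7.4 1 0;0 3.4 6.7 1 0;0 5.3 5.3 1 0;0 6.7 3.4 1 0;0 7.4 1.2 1 0' | grep -v ee_rot
python3 -c "
from h import *
tip((23.9,-2.3,6))"
```

```text
t: 9.23
tcp_pos: [0.5653, 0.1041, 0.2139]
contact_force: [-1.2, 0.6, -1.3]
gripper_width: 0.0147
t 9.23 tip-pot [23.3 -3.6 -2.4] r 23.6 ang -9.0 F [-1.2  0.6 -1.3] z [-0.037  0.006 -0.999] ydeg -5.8
need tool mm [ 1.4  0.2 -8.4]
```

```bash
python3 -m handwheel '0 7.4 -1.2 -3 0;0 6.7 -3.4 -3 0;0 5.3 -5.3 -1 0;0 3.4 -6.7 0.4 0;0 1.2 -7.4 0.4 0;0 -1.2 -7.4 0.4 0;0 -3.4 -6.7 0.4 0;0 -5.3 -5.3 0.4 0;0 -6.7 -3.4 0.4 0;0 -7.4 -1.2 0.4 0' | grep -v ee_rot
python3 -c "
from h import *
tip((-23.9,2.3,6))"
python3 -m handwheel '0 -7.4 1.2 -0.3 0;0 -6.7 3.4 -0.3 0;0 -5.3 5.3 -0.3 0;0 -3.4 6.7 -0.3 0;0 -1.2 7.4 -0.3 0;0 1.2 7.4 -0.3 0;0 3.4 6.7 -0.3 0;0 5.3 5.3 -0.3 0;0 6.7 3.4 -0.3 0;0 7.4 1.2 -0.3 0'  | grep -v ee_rot
python3 -c "
from h import *
tip((23.9,-2.3,6))"
```

```text
t: 10.07
tcp_pos: [0.5177, 0.1112, 0.2221]
contact_force: [1.9, 1.1, -1.0]
gripper_width: 0.0147
t 10.07 tip-pot [-21.7   2.3   5.7] r 21.9 ang 174.0 F [ 1.9  1.1 -1. ] z [-0.023 -0.001 -1.   ] ydeg -5.4
need tool mm [-0.2 -2.2 -0.2]
t: 10.9
tcp_pos: [0.5659, 0.1034, 0.2222]
contact_force: [-2.8, -0.6, 0.4]
gripper_width: 0.0146
t 10.9 tip-pot [24.1 -4.5  5.9] r 24.5 ang -11.0 F [-2.8 -0.6  0.4] z [-0.036  0.005 -0.999] ydeg -5.8
need tool mm [ 2.1 -0.4 -0.1]
```

Excellent tracking. I do two more full turns, for four in total.

```bash
python3 -m handwheel '0 8.4 -1.2 0.4 0;0 7.4 -3.4 0.4 0;0 5.3 -5.3 0.4 0;0 3.4 -6.7 0.4 0;0 1.2 -7.4 0.4 0;0 -1.2 -7.4 0.4 0;0 -3.4 -6.7 0.4 0;0 -5.3 -5.3 0.4 0;0 -6.7 -3.4 0.4 0;0 -7.4 -1.2 0.4 0' | grep -v ee_rot
python3 -m handwheel '0 -7.4 1.2 -0.4 0;0 -6.7 3.4 -0.4 0;0 -5.3 5.3 -0.4 0;0 -3.4 6.7 -0.4 0;0 -1.2 7.4 -0.4 0;0 1.2 7.4 -0.4 0;0 3.4 6.7 -0.4 0;0 5.3 5.3 -0.4 0;0 6.7 3.4 -0.4 0;0 7.4 1.2 -0.4 0'  | grep -v ee_rot
python3 -c "
from h import *
tip((23.9,-2.3,6))"
python3 -m handwheel '0 8.4 -1.2 0.4 0;0 7.4 -3.4 0.4 0;0 5.3 -5.3 0.4 0;0 3.4 -6.7 0.4 0;0 1.2 -7.4 0.4 0;0 -1.2 -7.4 0.4 0;0 -3.4 -6.7 0.4 0;0 -5.3 -5.3 0.4 0;0 -6.7 -3.4 0.4 0;0 -7.4 -1.2 0.4 0' | grep -v ee_rot
python3 -m handwheel '0 -7.4 1.2 -0.4 0;0 -6.7 3.4 -0.4 0;0 -5.3 5.3 -0.4 0;0 -3.4 6.7 -0.4 0;0 -1.2 7.4 -0.4 0;0 1.2 7.4 -0.4 0;0 3.4 6.7 -0.4 0;0 5.3 5.3 -0.4 0;0 6.7 3.4 -0.4 0;0 7.4 1.2 -0.4 0'  | grep -v ee_rot
python3 -c "
from h import *
tip((23.9,-2.3,6));snap('wrist','w5.png',(200,80,500,280),2.6)"
```

```text
t: 11.73
tcp_pos: [0.519, 0.1134, 0.2215]
contact_force: [0.8, 0.2, -1.0]
gripper_width: 0.0145
t: 12.57
tcp_pos: [0.567, 0.1064, 0.2227]
contact_force: [-0.4, -1.8, -0.6]
gripper_width: 0.0145
t 12.57 tip-pot [25.6 -1.   6.4] r 25.6 ang -2.0 F [-0.4 -1.8 -0.6] z [-0.033  0.008 -0.999] ydeg -5.8
need tool mm [-1.5 -1.5  0.4]
t: 13.4
tcp_pos: [0.519, 0.1162, 0.2218]
contact_force: [2.1, -0.2, -1.7]
gripper_width: 0.0144
t: 14.23
tcp_pos: [0.5665, 0.1089, 0.223]
contact_force: [-0.1, -0.2, -0.9]
gripper_width: 0.0144
t 14.23 tip-pot [24.9  1.8  6.7] r 25.0 ang 4.0 F [-0.1 -0.2 -0.9] z [-0.034  0.009 -0.999] ydeg -5.8
need tool mm [-4.1 -0.6  0.7]
```

View pics/w5.png

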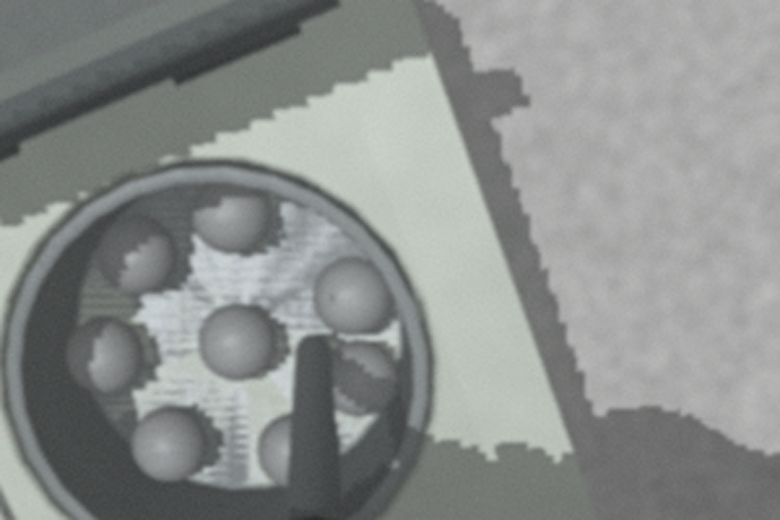

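Four turns are done and all eight beads are still in the pot. Bead 7 sits near the middle at crop px (239,341), and the widest gap in the outer ring is up-right, at about 60° in world axes. I circle to the opposite side of bead 7 so I can push it into that gap. That makes 11 pictures viewed, so I will use numeric checks from here and keep one picture for the end.

```bash
python3 -m handwheel '0 -5 0 .3 0;0 -4.8 -1.1 .3 0;0 -4.6 -2.2 .3 0;0 -4 -3 .3 0;0 -3.2 -3.9 .3 0;0 -2.3 -4.4 .3 0;0 -1.2 -4.8 .3 0;0 -0.2 -5 .3 0;0 .8 -5 .3 0;0 1.9 -4.7 .3 0' | grep -v ee_rot
python3 -c "
from h import *
tip((-10.5,-18,6));tip((10.5,18,6))"
```

```text
t: 15.12
tcp_pos: [0.5302, 0.0907, 0.222]
contact_force: [2.7, 2.1, -0.5]
gripper_width: 0.0147
t 15.12 tip-pot [ -9.5 -15.9   5.7] r 18.5 ang -121.0 F [ 2.7  2.1 -0.5] z [-0.024  0.012 -1.   ] ydeg -5.7
need tool mm [-2.2 -0.7 -0.3]
t 15.12 tip-pot [ -9.5 -15.9   5.7] r 18.5 ang -121.0 F [ 2.7  2.1 -0.5] z [-0.024  0.012 -1.   ] ydeg -5.7
need tool mm [35.7 16.6 -0.4]
```

```bash
python3 -m handwheel '0 4.4 2 -.2 0;0 4.4 2 -.2 0;0 4.4 2 -.2 0;0 4.4 2 -.2 0;0 4.4 2 -.2 0;0 4.4 2 -.2 0;0 4.4 2 -.2 0;0 4.4 2 -.2 0;0 0 0 0 0' | grep -v ee_rot
cat >> h.py <<'E'
def beads():
    im=cams.read_camera('wrist');c=cal('wrist');tip()
    g=cv2.cvtColor(im,cv2.COLOR_BGR2GRAY);u=proj('wrist',POT+[0,0,.011],c)[0]
    s=4;x0,y0=int(u[0]-75),int(u[1]-75);p=cv2.resize(g[y0:y0+150,x0:x0+150],None,fx=s,fy=s,interpolation=cv2.INTER_CUBIC)
    e=proj('wrist',POT+np.array([[0,0,.011],[.011,0,.011]]),c);rr=np.linalg.norm(e[1]-e[0])*s
    C=cv2.HoughCircles(cv2.GaussianBlur(p,(0,0),3),cv2.HOUGH_GRADIENT,1,rr*1.6,param1=60,param2=14,minRadius=int(rr*.8),maxRadius=int(rr*1.2))
    for q in C[0][:12]:
        v=(atz('wrist',(x0+q[0]/s,y0+q[1]/s),.046,c)-POT)[:2]*1000
        if np.hypot(*v)<45: print(v.round(1),'r',np.hypot(*v).round(1),'ang',np.degrees(np.arctan2(v[1],v[0])).round())
    cv2.imwrite('pics/b_%d.png'%(arm.sense()['t']*100),p)
E
python3 -c "
from h import *
beads()"
```

```text
t: 15.87
tcp_pos: [0.5497, 0.1244, 0.2233]
contact_force: [-0.4, -2.6, 0.4]
gripper_width: 0.0147
t 15.92 tip-pot [ 9.1 15.9  6.9] r 18.3 ang 60.0 F [-0.9 -2.3 -0.1] z [-0.028  0.002 -1.   ] ydeg -5.5
[33.8 11.8] r 35.8 ang 19.0
[13.6 17.7] r 22.3 ang 52.0
[ 3.7 38. ] r 38.1 ang 85.0
[-25.3 -25.7] r 36.0 ang -135.0
[ -0.4 -35.6] r 35.6 ang -91.0
```

```bash
python3 -m handwheel '0 1.6 -5.4 .3 0;0 -.2 -5.6 .3 0;0 -1.9 -5.3 .3 0;0 -3.5 -4.4 .3 0;0 -4.7 -3.1 .3 0;0 -5.4 -1.6 .3 0;0 -5.6 .2 .3 0;0 -5.3 1.9 .3 0;0 -4.4 3.5 .3 0;0 -3.1 4.7 .3 0' | grep -v ee_rot
python3 -c "
from h import *
tip((-9,-15.6,6))"
python3 -m handwheel '0 -1.6 5.4 -.3 0;0 .2 5.6 -.3 0;0 1.9 5.3 -.3 0;0 3.5 4.4 -.3 0;0 4.7 3.1 -.3 0;0 5.4 1.6 -.3 0;0 5.6 -.2 -.3 0;0 5.3 -1.9 -.3 0;0 4.4 -3.5 -.3 0;0 3.1 -4.7 -.3 0' | grep -v ee_rot
python3 -c "
from h import *
tip((9,15.6,6));beads();tip((0,0,6))"
```

```text
t: 16.75
tcp_pos: [0.5311, 0.095, 0.2223]
contact_force: [1.9, 2.5, -0.4]
gripper_width: 0.0148
t 16.75 tip-pot [ -7.5 -11.4   6. ] r 13.7 ang -123.0 F [ 1.9  2.5 -0.4] z [-0.018  0.013 -1.   ] ydeg -5.6
need tool mm [-4.3 -1.1 -0. ]
t: 17.58
tcp_pos: [0.5532, 0.1244, 0.223]
contact_force: [1.6, -2.8, -0.7]
gripper_width: 0.0144
t 17.58 tip-pot [13.6 16.6  6.7] r 21.5 ang 51.0 F [ 1.6 -2.8 -0.7] z [-0.023  0.005 -1.   ] ydeg -5.7
need tool mm [-1.4 -4.5  0.8]
t 17.63 tip-pot [12.3 17.   6.8] r 21.0 ang 54.0 F [ 0.6 -3.1 -0.6] z [-0.024  0.005 -1.   ] ydeg -5.7
[-20.  -29.2] r 35.4 ang -124.0
[35.4 17.1] r 39.3 ang 26.0
t 17.63 tip-pot [12.3 17.   6.8] r 21.0 ang 54.0 F [ 0.6 -3.1 -0.6] z [-0.024  0.005 -1.   ] ydeg -5.7
need tool mm [-18.2 -10.5   1. ]
```

```bash
python3 -m handwheel '0 -3.5 -2 0 0;0 -3.5 -2 0 0;0 -3.5 -2 0 0;0 -3.5 -2 0 0;0 -3 -2 0 0;0 -1 -.5 0 0;0 0 0 0 0' | grep -v ee_rot
python3 -c "
from h import *
beads();tip((0,0,6))"
```

```text
t: 18.22
tcp_pos: [0.5353, 0.1073, 0.2239]
contact_force: [0.5, -0.2, -0.9]
gripper_width: 0.0149
t 18.27 tip-pot [-4.9  0.1  7.6] r 4.9 ang 179.0 F [-0.5 -0.3 -0.8] z [-0.027  0.008 -1.   ] ydeg -5.7
[34.1  9.2] r 35.3 ang 15.0
[ 29.4 -19.3] r 35.1 ang -33.0
[-20.3 -30.5] r 36.6 ang -124.0
t 18.27 tip-pot [-4.9  0.1  7.6] r 4.9 ang 179.0 F [-0.5 -0.3 -0.8] z [-0.027  0.008 -1.   ] ydeg -5.7
need tool mm [0.4 4.9 1.4]
```

```bash
python3 -m handwheel '0 0 3 0 0;0 0 2 0 0;0 0 0 0 0' | grep -v ee_rot
python3 -c "
from h import *
tip((0,0,6))"
python3 -m handwheel '0 0 -.2 -6 0;0 0 -.3 -10 0;0 0 -.3 -12 0;0 0 -.3 -12 0;0 0 -.3 -12 0;0 0 -.3 -12 0;0 0 -.3 -12 0;0 0 0 -12 0;0 0 0 -10 0;0 0 0 0 0' | grep -v ee_rot
python3 -c "
from h import *
beads()"
```

```text
t: 18.52
tcp_pos: [0.5411, 0.1069, 0.2239]
contact_force: [-0.4, 0.2, -1.1]
gripper_width: 0.0145
t 18.52 tip-pot [ 1.1 -0.3  7.5] r 1.1 ang -16.0 F [-0.4  0.2 -1.1] z [-0.026  0.009 -1.   ] ydeg -5.7
need tool mm [ 0.2 -1.1  1.6]
t: 19.35
tcp_pos: [0.5429, 0.1073, 0.3332]
contact_force: [0.8, -0.3, -0.9]
gripper_width: 0.0145
t 19.4 tip-pot [  3.    0.2 116. ] r 3.0 ang 4.0 F [ 0.6  0.2 -0.5] z [-0.024  0.009 -1.   ] ydeg -5.6
[ 29.5 -20. ] r 35.7 ang -34.0
[  9.3 -34.4] r 35.6 ang -75.0
[33.7  9.6] r 35.0 ang 16.0
[-0.3 13.5] r 13.5 ang 91.0
[-20.2 -31.7] r 37.5 ang -123.0
```

```bash
ls -t pics/b_* | head -1
python3 - <<'E'
import cv2,glob,os,numpy as np
f=max(glob.glob('pics/b_*'),key=os.path.getmtime);p=cv2.imread(f,0)
q=cv2.resize(p[60:560,60:560],(84,46),interpolation=cv2.INTER_AREA)
for r in q: print(''.join(" .:-=+*#%@"[min(9,int(v)//18)] for v in r))
E
```

```text
pics/b_1939.png
---=++*****************************#%%%@@@@@@@@@@@@@@@@@@@@@@@@@@@@@@@@@@@@@@@@@@@@@
--=+******************************#%@@@@@@@@@@@@@@@@@@@@@@@@@@@@@@@@@@@@@@@@@@@@@@@@
+*******************************++++++++++++++*#%%@@@@@@@@@@@@@@@@@@@@@@@@@@@@@@@@@@
***********************++++++**##############********#%%@@@@@@@@@@@@@@@@@@@@@@@@@@@@
************************######****++++++++*****#####*+++*#%@@@@@@@@@@@@@@@@@@@@@@@@@
**************##****####**++++============+++++++***####****#%@@@@@@@@@@@@@@@@@@@@@@
********###%#*+**####**+++====++++++++=+===+++=++++******##**+#%%@@@@@@@@@@@@@@@@@@@
****###%@@@#*+*##**+++++++===++*********+==++**%%@%#*###***###***#@@@@@@@@@@@@@@@@@@
###%@@@@@#*+*##*+==+++++++==++*%%%%%##**+==+#@@@@@@@@@@@@%%%%###**#%@@@@@@@@@@@@@@@@
@@@@@@@%***##*+=============+####%####**+=++%@@@@@@@@@@@@@@@@@%###***%@@@@@@@@@@@@@@
@@@@@%*+*##*+====+++++++++=+**######***+==+#@@@@@@@@@@@@@@@@@@@@####**#%@@@@@@@@@@@@
@@@@%*+*#*+=====++++++****++++******+++==+*%@@@@@@@@@@@@@@@@@@@@@%#*#*+*#@@@@@@@@@@@
@@@%*+##*+==++=++++*#####*++++*##*++++++*#%@@@@@@@@@@@@@@@@@@@@@
[... 2125 characters left out ...]
-===+++#@@@@@@@@@@@@
@@@@@@@#*****==--------==================-==++++++===================++**#@@@@@@@@@@
@@@@@@@@%#*****+=-----====================-====================++==++******##%@@@@@@
#@@@@@@@@@%#**##*+========================-================+*******************#%@@@
*%@@@@@@@@@@%#***#**+====================--=============++*##***%@@%#************###
##%@@@@@@@@@@@@%********+=================-=========++**#****#%@@@@@@@@%#***********
%##@@@@@@@@@@@@@@@%#****##**+++===========--==++***###***##%@@@@@@@@@@@@@%%%********
@%*#@@@@@@@@@@@@@@@@@%#*****####*+========-=+###******#%%@@@@@@@@@@@@@@%####********
@@%##@@@@@@@@@@@@@@@@@@@@@%%##**+========---+***##%%@@@@@@@@@@@@@@@@%#**************
```

The patch shows seven beads round the wall and one still inside, at about (0,13.5) mm. There is an open wall gap at about 55–60°. I go back down beside it, push it into the gap, and lift out at the middle again.

```bash
python3 -m handwheel '0 -1.5 -5 0 0;0 -1.5 -4 0 0;0 -.5 -1 0 0;0 0 0 0 0;0 0 0 10 0;0 0 0 10 0;0 0 0 10 0;0 0 0 10 0;0 0 0 0 0' | grep -v ee_rot
python3 -c "
from h import *
tip((-9,-3,8))"
```

```text
t: 20.15
tcp_pos: [0.5268, 0.1046, 0.2849]
contact_force: [-0.4, -0.0, -1.8]
gripper_width: 0.0146
t 20.15 tip-pot [-14.2  -2.6  68.6] r 14.4 ang -170.0 F [-0.4 -0.  -1.8] z [-0.031  0.008 -0.999] ydeg -5.6
need tool mm [-0.2  7.2 60.4]
```

```bash
python3 -m handwheel '0 0 3 3 0;0 0 3 8 0;0 0 1 8 0;0 0 0 8 0;0 0 0 8 0;0 0 0 8 0;0 0 0 8 0;0 0 0 6 0;0 0 0 0 0' | grep -v ee_rot
python3 -c "
from h import *
tip((-10,-2,8));tip((6,20,7))"
```

```text
t: 20.9
tcp_pos: [0.5321, 0.1043, 0.2195]
contact_force: [-0.5, -0.1, -1.8]
gripper_width: 0.0144
t 20.9 tip-pot [-9.5 -3.   3.2] r 9.9 ang -162.0 F [-0.5 -0.1 -1.8] z [-0.034  0.008 -0.999] ydeg -5.6
need tool mm [ 1.  -0.8 -4.8]
t 20.9 tip-pot [-9.5 -3.   3.2] r 9.9 ang -162.0 F [-0.5 -0.1 -1.8] z [-0.034  0.008 -0.999] ydeg -5.6
need tool mm [24.4 13.  -4.1]
```

```bash
python3 -m handwheel '0 2 -1.5 -2 0;0 1.7 -1.4 -2 0;0 0 0 0 0' | grep -v ee_rot
python3 -c "
from h import *
beads()"
python3 -m handwheel '0 2.8 2.3 0 0;0 2.8 2.3 0 0;0 2.8 2.3 0 0;0 2.8 2.3 0 0;0 2.8 2.3 0 0;0 2.8 2.3 0 0;0 2.8 2.3 0 0;0 2.8 2.3 0 0;0 0 0 0 0' | grep -v ee_rot
python3 -c "
from h import *
beads()
import glob,os
f=max(glob.glob('pics/b_*'),key=os.path.getmtime);p=cv2.imread(f,0)
q=cv2.resize(p[60:560,60:560],(84,46),interpolation=cv2.INTER_AREA)
for r in q: print(''.join(' .:-=+*#%@'[min(9,int(v)//18)] for v in r))"
```

```text
t: 21.15
tcp_pos: [0.5294, 0.1085, 0.2236]
contact_force: [1.0, 0.0, -1.7]
gripper_width: 0.0149
t 21.2 tip-pot [-12.2   1.2   7.4] r 12.2 ang 175.0 F [-0.6  0.5 -0.7] z [-0.035  0.008 -0.999] ydeg -5.6
[33.9 10.1] r 35.4 ang 17.0
[-19.7 -30.2] r 36.1 ang -123.0
[  9.1 -33. ] r 34.2 ang -75.0
t: 21.95
tcp_pos: [0.5546, 0.1285, 0.2257]
contact_force: [0.3, -1.9, -0.6]
gripper_width: 0.0145
t 22.0 tip-pot [13.8 20.1  9.3] r 24.4 ang 56.0 F [ 0.3 -1.9  0.7] z [-0.029  0.002 -1.   ] ydeg -5.6
[-20.6 -30. ] r 36.4 ang -125.0
**************+++=++++**##%%%%%%%%%%%%%%%%%%%###****++**#%@@@@@@@@@@@@@@@@@@@@@@@@@@
*********#*++=+**##%%%%%#######**********########%%%%##*++++*%@@@@@@@@@@@@@@@@@@@@@@
***##**+++=+*#%%%%####***++++++++++++*****++++**######%%%##*+++*%@@@@@@@@@@@@@@@@@@@
**#%#*+++*#%%%##*****+++++++++++*#########**+++*#%#############**+*%@@@@@@@@@@@@@@@@
%*****#%%%###*+++++***++++++*%%%%@@@%%####*+++++######%%#######%##*++*%@@@@@@@@@@@@@
*++*#%%##*+++=======+++++++##%%%%%%%%%###**+++++*#####%#%%%%%#######*+++*%@@@@@@@@@@
+*#%##*+++++++++++++===+++**###%%%%#####**+++++*##%####%%%%%%%%%
[... 2635 characters left out ...]
+=-----------------=
==--------------+*#%%%%@@%%%###**+==+####*===----------+***+====------------------==
-===------------=+##%%%%%%%%###*+++*#%###+-------------=***+====-----------------===
==-=-=-----------=+*#%%%%%###**++*#%%%###+-----:::-----=+++===------------------====
--=-=--=-=---------=+**####**++===++++*++=::::::::::::::======-----------------=====
----=----------------==========-----==--:::::::::::::::::--=------------------=====+
=--------------------==========-:::---:::::::::::::::::::::---:::-=========-======++
*==------------------==========-:::--::::::::::::::::::::::::-:::-===============+**
##+==---------------===========-:::-:::::::::::::::::.::::.:::::::==============+***
```

```bash
python3 -m handwheel '0 -3.5 -1.7 .3 0;0 -3.5 -1.7 .3 0;0 -3.5 -1.7 .3 0;0 -3.5 -1.7 .3 0;0 -3.5 -1.7 .3 0;0 -2.5 -1 .3 0;0 -1 0 0 0;0 0 0 0 0' | grep -v ee_rot
python3 -c "
from h import *
tip((0,0,6))"
```

```text
t: 22.67
tcp_pos: [0.5391, 0.1085, 0.2229]
contact_force: [0.1, 0.1, -1.0]
gripper_width: 0.0144
t 22.67 tip-pot [-2.2  1.2  6.6] r 2.5 ang 151.0 F [ 0.1  0.1 -1. ] z [-0.033  0.008 -0.999] ydeg -5.6
need tool mm [-1.   2.3  0.5]
```

```bash
python3 -m handwheel '0 -.8 2 0 0;0 0 -.3 -6 0;0 0 -.4 -10 0;0 0 -.4 -12 0;0 0 -.4 -12 0;0 0 -.4 -12 0;0 0 -.4 -12 0;0 0 0 -12 0;0 0 0 -12 0;0 0 0 0 0' | grep -v ee_rot
python3 -c "
from h import *
beads()
import glob,os
f=max(glob.glob('pics/b_*'),key=os.path.getmtime);p=cv2.imread(f,0)
q=cv2.resize(p[60:560,60:560],(84,46),interpolation=cv2.INTER_AREA)
for r in q[2:42]: print(''.join(' .:-=+*#%@'[min(9,int(v)//18)] for v in r))"
```

```text
t: 23.5
tcp_pos: [0.5434, 0.1079, 0.3213]
contact_force: [0.6, -0.5, -0.8]
gripper_width: 0.0141
t 23.55 tip-pot [  2.3   0.9 103.9] r 2.4 ang 22.0 F [ 0.6 -0.3 -0.5] z [-0.03   0.009 -1.   ] ydeg -5.6
[33.5  9.4] r 34.8 ang 16.0
[  8.6 -34.3] r 35.3 ang -76.0
[ 29.4 -20.6] r 35.9 ang -35.0
[ 7.5 17.5] r 19.0 ang 67.0
[-20.2 -32.4] r 38.2 ang -122.0
[19.3 35.1] r 40.0 ang 61.0
************************++++++***************++++*##%%@@@@@@@@@@@@@@@@@@@@@@@@@@@@@@
********************++*****#######********########**+++*#%@@@@@@@@@@@@@@@@@@@@@@@@@@
*************#*******######**+++++++++===++++*****####**++*#%@@@@@@@@@@@@@@@@@@@@@@@
********###*******###*******+===+++++++++=++++++*******###****#%@@@@@@@@@@@@@@@@@@@@
******#@@@%*++*###********++==++++++++***+++++**#%##*******##****%@@@@@@@@@@@@@@@@@@
**#%@@@@@#*+*##*++++*++++++===+*#%%%%###**+++#@@@@@@@@@%@%######**#%@@@@@@@@@@@@@@@@
%@@@@@@%*+*##*+==============*##%%%%###**++++#%@@@@@@@@@@@@@@@####**#%@@@@@@@@@@@@@@
@@@@@%***##*+=======+=======+**#######**++++*%%@@@@@@@@@@@@@@@@%####**#@@@@@@@@@@@@@
@@@@#++##*+====++++++++**++=+++********+
[... 1979 characters left out ...]
========*#*+*%@@@@@@
%*+*#*=--=-=--=--==++*##%%%%%###**++++###*###%%@%%###*++++++===========*#***%@@@@@@@
@%*+*#*==-==-----=--=*##%%%%%###**+======+*##%%%%%###*+++**=-----=====*#***%@@@@@@@@
@@%#**#*==-----=----=+*###%####**+========+#########**+======----===+*#**#%@@@@@@@@@
@@@@#+***+=----=----===+*####***+=======-=+**#####**++========-=--=+****#@@@@@@@@@@@
@@@@@#*+*#*+=------=--====++++==========-==++++++++===========---==++==+#%@@@@@@@@@@
@@@@@@@#***#*+=--=-=-====================-===========================++****#%@@@@@@@
@@@@@@@@%#**##*+==-======================-===================+*++==++**********#%%%%
@@@@@@@@@@%#***##*+======================--===============+**#***#%#****************
```

```bash
python3 -m handwheel '0 0 -1 0 0;0 0 -1 0 0;0 0 0 0 0;0 0 0 0 0;0 0 0 0 0;0 0 0 0 0' | grep -v ee_rot
python3 -c "
from h import *
beads()"
```

```text
t: 24.05
tcp_pos: [0.5389, 0.1082, 0.3176]
contact_force: [0.3, 0.0, -0.9]
gripper_width: 0.0146
t 24.1 tip-pot [ -2.9   1.  101.3] r 3.0 ang 161.0 F [ 0.7 -0.8 -1. ] z [-0.035  0.009 -0.999] ydeg -5.6
[10.4 17.4] r 20.3 ang 59.0
```

```bash
python3 -m handwheel '0 1 1 10 0;0 .5 .5 10 0;0 0 .5 10 0;0 0 .5 10 0;0 0 .5 10 0;0 0 .3 10 0;0 0 .3 10 0;0 0 0 8 0;0 0 0 5 0;0 0 0 0 0' | grep -v ee_rot
python3 -c "
from h import *
tip((-2,3.5,7));tip((8.5,17.5,7))"
```

```text
t: 24.93
tcp_pos: [0.5368, 0.11, 0.221]
contact_force: [-0.4, -1.0, -0.7]
gripper_width: 0.0142
t 24.93 tip-pot [-6.6  2.7  4.7] r 7.1 ang 158.0 F [-0.4 -1.  -0.7] z [-0.044  0.008 -0.999] ydeg -5.6
need tool mm [ 1.3  4.4 -2.5]
t 24.93 tip-pot [-6.6  2.7  4.7] r 7.1 ang 158.0 F [-0.4 -1.  -0.7] z [-0.044  0.008 -0.999] ydeg -5.6
need tool mm [16.3 13.5 -2.8]
```

```bash
python3 -m handwheel '0 2 1.7 -.3 0;0 2 1.7 -.3 0;0 2 1.7 -.3 0;0 2 1.7 -.3 0;0 2 1.7 -.3 0;0 2 1.7 -.3 0;0 2 1.5 -.3 0;0 1.5 1 -.3 0;0 0 0 0 0;0 0 0 0 0' | grep -v ee_rot
cat >> h.py <<'E'
def art(y0=0,y1=46):
    import glob,os
    beads();f=max(glob.glob('pics/b_*'),key=os.path.getmtime);p=cv2.imread(f,0)
    q=cv2.resize(p[60:560,60:560],(84,46),interpolation=cv2.INTER_AREA)
    for r in q[y0:y1]: print(''.join(' .:-=+*#%@'[min(9,int(v)//18)] for v in r))
E
python3 -c "
from h import *
art(0,30)"
```

```text
t: 25.77
tcp_pos: [0.555, 0.1258, 0.2255]
contact_force: [0.7, -0.5, -1.4]
gripper_width: 0.0145
t 25.82 tip-pot [12.8 18.5  9.2] r 22.4 ang 55.0 F [ 0.6 -0.2 -0.5] z [-0.038  0.008 -0.999] ydeg -5.5
[33.8 10.1] r 35.3 ang 17.0
[-19.9 -30.4] r 36.3 ang -123.0
[10.6 19.3] r 22.0 ang 61.0
[-0.8 37. ] r 37.0 ang 91.0
************++===++*###%%%%%#############%%%%%%%####**++++*#%@@@@@@@@@@@@@@@@@@@@@@@
**********++=+*#%%%%%####***+**++++++++++*****######%%###*+++*#%@@@@@@@@@@@@@@@@@@@@
**####**++*##%%%##***++++++++++++++++*###**++++*%%%%%%%#%####*++*#%@@@@@@@@@@@@@@@@@
##******#%%%##**+++++++++==++***#####%%###**+++*@@@@@@@@%%######**+*#%@@@@@@@@@@@@@@
%*+*##%%%##*++======++++++++*#%%%@@%%%%###**++**@@@@@@@@@@@@%%#####*++*#%@@@@@@@@@@@
++*#%##**++==+=++======++++*##%%%%%%%%###**++***%@@@@@@@@@@@@@@%######*++#@@@@@@@@@@
*#%##*+===++++++++++====+++*####%%%#####**++****#@@@@@@@@@@@@@@@@@%##%##*++#@@@@@@@@
%##*+===+++++++++++**+++=++++*########***+++********#%@@@@@@@@@@@@@@%#####*+*%@@@@@@
#*+===++++++++++***##**+=++++#%%##******+***######***++*%@@@@@@@@@@@@@@%####++*%@@@@
+===+++++++++**#%%#
[... 1065 characters left out ...]
*****#%%%@@@@@@@@#+=
+++++*####***++=+++#@@@@@@@@@@@@@@@@@@@@@@@#========+#%#*****************#%%@@@@@#+=
=++++*######**++++**##@@@@@@@@@@@@@@@@@@@@@*========+@@@@@@%**+++++**+++++++**%@%*==
+++*#%%%%%###**++++***%@@@@@@@@@@@@@@@@@@@@*========+@@@@@@@@@%%#++++++++++++++*+===
+++#%@@@%%%###**+=+***#@@@@@@@@@@@@@@@@@@@%+=======-+%@@@@@@@@@%*=========++++++====
+++*%@@@%%%###**+++**#@@@@@@@@@@@@@@@@@@@@%+=========#@@@@@@@%***++++++++===++++====
+++*#%%%%%%##***++***#@@@@@@@@@@@@@@@@@@@@%+=========#@@@@@@#**###*+++++++===++===-=
=+++*%%%%####**++***#@@@@@@@@@@@@@@@@@@@@@#+=========#@@@@@%*###%%%###*+++++========
===++######***++*#%%@@@@@@@@@@@@@@@@@@@@@@*+=======-=*@@@@@#*##%%%@@@%%##*+++===-===
```

```bash
python3 -c "
from h import *
c=cal('wrist');u=proj('wrist',POT+[0,0,.011],c)[0];x0,y0=int(u[0]-75),int(u[1]-75)
tip();s=arm.sense();M=R.from_quat(s['ee_rot']).as_matrix();t=np.array(s['tcp_pos'])
uv=(x0+85.7,y0+62.6);print(uv,'est proj',proj('wrist',t+M@[.0047,.0042,.1813],c))
for z in(.037,.04,.044): print((atz('wrist',uv,z,c)-POT)*1000)
im=cv2.imread('pics/b_2581.png',0)
q=im[180:330:6,270:420:3]
for r in q: print(''.join(' .:-=+*#%@'[min(9,int(v)//22)] for v in r))
"; ls pics | tail -4
```

```text
t 25.82 tip-pot [12.8 18.5  9.2] r 22.4 ang 55.0 F [ 0.6 -0.2 -0.5] z [-0.038  0.008 -0.999] ydeg -5.5
(320.7, 219.6) est proj [[325.53151866 205.96493077]]
[7.76714508 6.7425027  2.        ]
[7.95532152 7.4829024  5.        ]
[8.20622346 8.470102   9.        ]
%%@@%#*+++*********########*********+++++====++*#%
@@@%%#*++******##############*******+++++=====++*#
@@@@%#*+*******##############********++++======+*#
%%%%%#*++******##############********+++++=====+*#
%%%%%#**********#############********++++======+*#
%%%%%#***********############*******+++++===++++*#
%%%%%%#*****************#**********+++++====++++**
%%%@%%%#**++**********************++++++===++**#%%
%%%@%%%%#**++*******************++++++===+++**#%%%
@%%%%%%%%%#*++++**************++++++===+++**#%%%%%
@@@@@%%%%%%##*+++++++***+*+++++++++++++****#%%%%%%
@@@@%@%%%%%%%%%##**+++++++++++++***##%%%%%%%%%%%%%
@%%@%%%%%%%%%%%%%%%#**+======+*##########%%@@@@@%%
@%@@@@@@%%%%%%%%%%%#*+=------=++***+++++*#%%%%%%%%
%%%%%%%%%%%%%%%%%#*+==----------===++++++*#**+++*#
%%%%%%%%%%%%%%%%#*+=--------------==++++++++++++*#
@%%%%%%%%%%%%%%%#+==--------------=+++++++++++++++
%%%%%%%%%%%%%%%#*+=---------------=+++++++++++++++
%%%%%%%%%%%%%%%#*+=----=----------==++++++++++++++
%%%%%%%%%%%%%%%#*+=----------------==+++++++++++++
%%%%%%%%%%%%%%%#*==----------------=++++==========
%%%%%%%%%%%%%%%#*==-=-------------=*##%#*+++++++++
%%%%%%%%%%%%%%%#+==---------------=*#%%%#######*++
%%%%%%%%%%%%%%%*+==-=-------------=*#%%%%%%%%@%%#*
%%%%%%%%%%%%%%#*+=----------------=+#%%%%%%%%%%%%%
w1.png
w3.png
w4.png
w5.png
```

The wrist image shows the tip really at about (8,6) mm, against an estimate of (12.8,18.5), so the rod has pivoted about 4° in the jaws. I correct the tip offset, raise the grip force to 120 N and finish the push.

```bash
sed -i 's/\.0047,\.0042,\.1813/-.0087,.0007,.181/' h.py
cat >> h.py <<'E'
def seetip():  # visible tip via dark rod columns: search along the rod from the grip towards the pot
    c=cal('wrist');s=arm.sense();M=R.from_quat(s['ee_rot']).as_matrix();t=np.array(s['tcp_pos'])
    g=cv2.cvtColor(cams.read_camera('wrist'),cv2.COLOR_BGR2GRAY);e=proj('wrist',t+M@[-.0087,.0007,.181],c)[0].astype(int)
    print('est px',e);q=g[e[1]-30:e[1]+24:2,e[0]-30:e[0]+30]
    for i,r in enumerate(q): print(e[1]-30+2*i,''.join(' .:-=+*#%@'[min(9,int(v)//22)] for v in r))
E
python3 -m handwheel '0 0 0 0 0;0 0 -2.5 0 0;0 0 -2.5 0 0;0 0 -1 0 0;0 0 0 0 0' 120 | grep -v ee_rot
python3 -c "
from h import *
tip((2,6,7));tip((10,18.5,7))"
```

```text
t: 26.23
tcp_pos: [0.5478, 0.1255, 0.2255]
contact_force: [0.7, -0.9, -1.4]
gripper_width: 0.0142
t 26.23 tip-pot [0.6 4.9 9.6] r 5.0 ang 83.0 F [ 0.7 -0.9 -1.4] z [-0.039  0.006 -0.999] ydeg -5.6
need tool mm [1.2 1.4 2.6]
t 26.23 tip-pot [0.6 4.9 9.6] r 5.0 ang 83.0 F [ 0.7 -0.9 -1.4] z [-0.039  0.006 -0.999] ydeg -5.6
need tool mm [14.4  8.1  2.3]
```

```bash
python3 -m handwheel '0 2 1.2 0.3 0;0 2 1.2 0.3 0;0 2 1.2 0.3 0;0 2 1.2 0.3 0;0 2 1.2 0.3 0;0 2 1 0.3 0;0 1 .5 0 0;0 0 0 0 0;0 0 0 0 0' | grep -v ee_rot
python3 -c "
from h import *
tip();art(0,30)"
```

```text
t: 26.98
tcp_pos: [0.5602, 0.1335, 0.225]
contact_force: [1.6, -4.4, 0.8]
gripper_width: 0.0135
t 26.98 tip-pot [14.2 10.8  9.2] r 17.9 ang 37.0 F [ 1.6 -4.4  0.8] z [-0.032 -0.005 -0.999] ydeg -5.5
t 27.03 tip-pot [14.4 10.9  9.2] r 18.0 ang 37.0 F [ 2.2 -3.6  0.6] z [-0.032 -0.005 -0.999] ydeg -5.5
[-18.2 -30.2] r 35.2 ang -121.0
[-1.  38.8] r 38.8 ang 91.0
[ 29.  -16.7] r 33.5 ang -30.0
[  8.4 -33. ] r 34.1 ang -76.0
***************+++++++++**#################**+++++*##%@@@@@@@@@@@@@@@@@@@@@@@@@@@@@@
********#**++==++**###%%%%%%#############%%%%%%####**+++**#%@@@@@@@@@@@@@@@@@@@@@@@@
*********+=++*#%%%%%####******++******#******######%%%##*+++*#%@@@@@@@@@@@@@@@@@@@@@
*#%%#*+=+*##%%###***+++++=+++++***#######**+++*#@@@%%#######*++*#@@@@@@@@@@@@@@@@@@@
****++*#%%%##*++===+++++++++#%%%%%%%%%###**++++#@@@@@@@@%%######*+*#@@@@@@@@@@@@@@@@
*++*#%%###*+++========++++*##%%%%%%%%###**++++++*######%@@@%%#####*++*#@@@@@@@@@@@@@
+*#%##**+++++++++++=====++*###%%%%%####**++++********++**#@@@@%######+=+#%@@@@@@@@@@
####*+++++++++++++++++===+++*########***+++*#########***+++#%%%########*++#@@@@@@
[... 1173 characters left out ...]
*++++++++++++++++==+
=++++*###****++==+=+*##%#########%%####%%%%@@@@%+========+%@@@@@@%###*+++++++++++===
=++++*#####***++==++++#%#############%%%%%%%@@@%+========+%@@@@@@@@@@@@%%#***+++====
+++*#%%%%%###**++==+++#%@@@%%%#####%%%%%%@@%%@@#+=======-+%@@@@@@#####*+*%@@@%#+====
+++#%@@@%%%##**++==+++*%@@%%######%%%%%%@@@@@@@#=======--=%@@@%******+++++++#@%+====
+++#%@@@%%%##**++==++*%%%%%%%%%##%%%%%%%@@@@@@@*========-=#@%****####***++=++*+===-=
+++*%%%%%%###**++=+++*%%%%%%%%%%%@@%@@@@@@@@@@@*========-=*#**#########*++==+++=----
=+++#%%%%###***+=+++#%%%%%%%%%%%@%@@@@@@@@@@@@@*========--=**##%%%%%*++++++====-----
===++######**++++#%@%%%%%@%%@@%@@@@@@%@@@@@@@@%+========--=*##%#****++++++++===-----
```

```bash
python3 -m handwheel '0 -2.4 -3.3 0.3 0;0 -2.4 -3.3 0.3 0;0 2 -2.6 0.3 0;0 2 -2.6 .3 0;0 2 -2.6 .3 0;0 0 0 0 0' | grep -v ee_rot
python3 -c "
from h import *
tip();art(2,24)"
```

```text
t: 27.53
tcp_pos: [0.542, 0.1392, 0.2226]
contact_force: [-0.8, 0.3, -1.1]
gripper_width: 0.0131
t 27.53 tip-pot [-5.  17.8  6.7] r 18.5 ang 106.0 F [-0.8  0.3 -1.1] z [-0.038  0.002 -0.999] ydeg -5.6
t 27.58 tip-pot [-4.8 17.7  6.7] r 18.3 ang 105.0 F [-0.2  0.8 -1. ] z [-0.038  0.002 -0.999] ydeg -5.6Traceback (most recent call last):
  File "<string>", line 3, in <module>
    tip();art(2,24)
          ~~~^^^^^^
  File "h.py", line 44, in art
    beads();f=max(glob.glob('pics/b_*'),key=os.path.getmtime);p=cv2.imread(f,0)
    ~~~~~^^
  File "h.py", line 38, in beads
    for q in C[0][:12]:
             ~^^^
TypeError: 'NoneType' object is not subscriptable
```

```bash
cat >> h.py <<'E'
def art(y0=-48,y1=48):  # metric view of plane z=.046: cols x -48..48 step 1.2, rows y from +48 down, step 2.4
    tip();g=cv2.cvtColor(cams.read_camera('wrist'),cv2.COLOR_BGR2GRAY);g=cv2.GaussianBlur(g,(0,0),.7)
    X,Y=np.meshgrid(np.arange(-48,48,1.2),np.arange(y1,y0,-2.4))
    uv=proj('wrist',np.c_[X.ravel()/1000,Y.ravel()/1000,X.ravel()*0+.011]+POT).astype('f4').reshape(*X.shape,2)
    q=cv2.remap(g,uv[...,0],uv[...,1],1)
    for y,r in zip(Y[:,0],q): print('%5.0f '%y+''.join(' .:-=+*#%@'[min(9,int(v)//20)] for v in r))
    print('     '+''.join('%-10d'%x for x in range(-48,48,12)))
E
python3 -c "
from h import *
art()"
```

```text
t 27.58 tip-pot [-4.8 17.7  6.7] r 18.3 ang 105.0 F [-0.2  0.8 -1. ] z [-0.038  0.002 -0.999] ydeg -5.6
   48 *******************************###****#%@@@@@@@@@@@@@@@@@@@@@@@@@@@@@@@@@@@@@@@@
   46 **********************+++++++===++======++++++***##%@@@@@@@@@@@@@@@@@@@@@@@@@@@@
   43 *******************++====+++****#########*#*****++===+*#%@@@@@@@@@@@@@@@@@@@@@@@
   41 ************##*+===++*#######******************#####**+++++*#%@@@@@@@@@@@@@@@@@@
   38 ****#%%#%#*+=+++*####***+++++====++++***+*****++++**######*++=+*#@@@@@@@@@@@@@@@
   36 %%%@@@@%*+=+*####**++===========+*###%%%####**++=++*@@@%%####**+=+#%@@@@@@@@@@@@
   34 @@@@@#*=+*###*+++==============+**########***++==+#@@@@@@@@%#####*+++#%@@@@@@@@@
   31 @@%#++**##**+====+++++=++++=====+***####****++==++++++++*#%%@@%%###**+=*#%@@@@@@
   29 #*++*##**++====+++++++****++====*##******++++++*********++++%@@@@%####*+=+#%@@@@
   26 ++****+=======+++*%%####**++==+*#%@@@@%%%%%%****#######***+++*%@%%%##*##*+=*%@@@
   24 *#**+==========+++#####**++====+*#%@@@@@@@%#**##########***+++#%%%%%##**##*++#%@
   22 #*+============+*####***++===+*##
[... 1861 characters left out ...]
====---------
  -31 --------------=+**###%%#*=::::::::::::::-+*##*=====================-------------
  -34 ---------===--===---=*+-::::::::::::.::::-*##*+=+=============---===------------
  -36 ---------=======--::--::.:::::::::.:::::.:-++-:--=============--====------------
  -38 --------======---::::::.......:.....:::::..:::::-------=-----=-====-------------
  -41 -------=====-==--::::.:..:.:....:.:::......:::::------------=-===--------------=
  -43 :::::--====--=--::::::......................::.:--------------=====-----------==
  -46 :::::--=====-=-:::::...........................:-------------===-=-----------===
     -48       -36       -24       -12       0         12        24        36
```

```bash
python3 -m handwheel '0 -4 2.5 0 0;0 -4 2.5 0 0;0 -3 2.5 0 0;0 -.5 1 0 0;0 0 0 0 0' | grep -v ee_rot
python3 -c "
from h import *
tip((3.6,4.5,6));art(-6,44)"
```

```text
t: 28.05
tcp_pos: [0.5511, 0.1268, 0.2222]
contact_force: [0.1, 0.0, -0.9]
gripper_width: 0.0133
t 28.05 tip-pot [4.3 5.7 6.3] r 7.1 ang 53.0 F [ 0.1  0.  -0.9] z [-0.037  0.003 -0.999] ydeg -5.6
need tool mm [-1.3 -0.6  0.3]
t 28.05 tip-pot [4.3 5.7 6.3] r 7.1 ang 53.0 F [ 0.1  0.  -0.9] z [-0.037  0.003 -0.999] ydeg -5.6
   44 **************++===+*#########************#######**++++**#%@@@@@@@@@@@@@@@@@@@@@
   42 ***###******+++**####***+++++======+++++++++++****#####**+=+*#%@@@@@@@@@@@@@@@@@
   39 ##%@@@%*+++*####***+=============++++*****#**++===+*######**+==+#@@@@@@@@@@@@@@@
   37 @@@%#*++*###**++===============+*###%%%####**++===+#@%##***###*+++*%@@@@@@@@@@@@
   34 @%*++**##*++==================+**#########**++===+#%%#######***##*+=+#%@@@@@@@@@
   32 +++*##**+=========+++=++++=====+***####****++==+++++++++***###***##**==+#@@@@@@@
   30 +****+=-======++++++*****++=====+*******+++==++********++==+###%######*+=*%@@@@@
   27 #**+=--======+++*#%%###**++====+**********#****#######***++=+*######*###*++#@@@@
   25 *+=---========++*#####***++===+###*****####***####%####***++=+#%%%%######
[... 429 characters left out ...]
%%####**++*##
   10 --==++========+#@@@@@@@@@@@@%#%####*#####%#**##****#%%%%%@%#*###%%%%%%###***++*#
    8 --==++=========*%%%@@%@@@%@@@@@@%%%####**+==----===+*%%%%%#***###%%%%####**++=+*
    6 --=++=====++===++*#%%%@@#%@%#%@%%@@%%%#*+===----====++++*###***##########**+===+
    3 --=====+****++====+**%@%#%%%#%%##%%####*+===----=========+++*****#####***+++++==
    1 -=====+*##****++====+*##############*##*====----=============+*++******++*###*+=
   -2 ====+*######***++=====+*#**************+===-----+**+============+++**########*==
   -4 ====+#%%%%##***++=====+************##**====----=+*#****+============++*#%@%%#*==
     -48       -36       -24       -12       0         12        24        36
```

```bash
python3 -m handwheel '0 1.8 .7 0 0;0 1.8 .7 0 0;0 1.8 .7 0 0;0 1.8 .7 0 0;0 1.8 .7 0 0;0 1.8 .7 0 0;0 1.8 .7 0 0;0 1.3 .5 0 0;0 0 0 0 0' | grep -v ee_rot
python3 -c "
from h import *
art(0,46)"
```

```text
t: 28.85
tcp_pos: [0.5573, 0.1409, 0.2215]
contact_force: [-0.4, -0.8, -1.6]
gripper_width: 0.0131
t 28.85 tip-pot [10.  19.4  5.7] r 21.8 ang 63.0 F [-0.4 -0.8 -1.6] z [-0.04   0.001 -0.999] ydeg -5.6
   46 ***++***+**********++++++++=++++=====+++++***##%%@@@@@@@@@@@@@@@@@@@@@@@@@@@@@@@
   44 **********+*****++=====+++****######*********++===+*#%@@@@@@@@@@@@@@@@@@@@@@@@@@
   41 ************++===+**######******************#####**+++++*#%@@@@@@@@@@@@@@@@@@@@@
   39 **#####*+++=+**####***++++++=====+++++++***********####*++==*#%@@@@@@@@@@@@@@@@@
   36 %%@@%#*+=+*###**+++========+++=+*###%%####***++=+*****#*##**+=+*%@@@@@@@@@@@@@@@
   34 @@%*+=+**#**++==============+++**########***++=+**########**#**+++#%@@@@@@@@@@@@
   32 #+++*****++======+++==++++===+++****##*****++=++*####%%%%##****#**+=*#%@@@@@@@@@
   29 +**#**+==++===++++++*****++==+++*##****+++++******##########********+=+*%@@@@@@@
   27 ****====+++==++++#%####**++==+*%@@@@@%%%%@@@@@@%#**########***+++**##*+=+#%@@@@@
   24 **=---=++++===++*#####***++=++*%@@@@@@@@@@@@@@@@%#****###****+++#%@%##**++*%@@@@
   22 +=---=++++++==+*####**
[... 219 characters left out ...]
**********=+#
   15 ---=+++++**++++++*#@@@@@@@@@@@@@@@@@@@@@@@@@*====---=++****+++**#######*****#*++
   12 --=++++++++++++*%@@@@@@@@@@@@@@@@@@@@@@@@@@%+====---+##***++===+*#######*****#*+
   10 --=++***+++++++#@@@@@@@@@@@@@@@@@@@@@@@@@@@#=====---+%@@@%*+===++++*#%###**+****
    8 --=+**++++++++**%%@@@@@@@@@@@@@@@@@@@@@@@@%*=====---+%@@@@%#+==+++++++*****+++**
    5 --=++====+++===++*%%@@@@@@@@@@@@@@@@@@@@@@#+====----*%@@@@@@#+==++++++++++++=+**
    3 --=====+****++===++**%@@@@@@@@@@@@@@@@@@@@#=====----*%@@@@@@@%*+==+++++=======+*
    0 -=====+*#*****++==+++*#@@@@@@@@@@@@@@@@@@%+=====---=*%@@@@@@@@%#**++=++++======+
     -48       -36       -24       -12       0         12        24        36
```

```bash
python3 -m handwheel '0 -2 -1 0 0;0 -3 -1.4 0 0;0 -3.5 -1.6 0 0;0 -3.5 -1.6 0 0;0 -3 -1.5 0 0;0 -2.5 -.8 0 0;0 -.5 0 0 0;0 0 0 0 0' | grep -v ee_rot
python3 -c "
from h import *
art()"
```

```text
t: 29.57
tcp_pos: [0.5474, 0.1223, 0.2224]
contact_force: [0.2, 0.3, -1.5]
gripper_width: 0.0134
t 29.57 tip-pot [0.6 1.3 6.5] r 1.4 ang 66.0 F [ 0.2  0.3 -1.5] z [-0.037  0.004 -0.999] ydeg -5.6
   48 *******************+++=========++++++++++++=+===++#%%@@@@@@@@@@@@@@@@@@@@@@@@@@@
   46 **************++++===+***######################**++==+*#%%@@@@@@@@@@@@@@@@@@@@@@
   43 ***********#*++=++*#####*****++++++++++++++++***#####***+++*#%@@@@@@@@@@@@@@@@@@
   41 **#%@@@%*+++**####***++===========+++++++++++===+++****###*+==+*%@@@@@@@@@@@@@@@
   38 @@@@@#*++**##***++==============+*#########**++==+********###**+++#%@@@@@@@@@@@@
   36 @@%#+++*##**+==================+*#########***++=+**#######****###*++*#%@@@@@@@@@
   34 %*++*##**+====================+**########***++=+*####%%%%####****##*+=+*%@@@@@@@
   31 ++*##*+=========++++++++*++====++*********+++==+*####%%%%%###**+++**#**==*%@@@@@
   29 ****+=-==++==++++*****#***+====+#%#***+++++++++***###########**+++#%###**++#%@@@
   26 **+=--==++===++++#%%###**++===*%@@@@@@@@@@@@@@@%#**########***++++%@@%###**+*%@@
   24 +=---==++++===++*####****++=
[... 1953 characters left out ...]
===----------
  -31 --------------+*####%%%%##***++======-------+####*+==============---------------
  -34 --------------=**#########***++=====--------+%%%#*+===========-----------------=
  -36 --------------=+*########***++====----------+#%##*+========--------------------=
  -38 ----------------=**#####***++++==-----------+####*+====-----------------------==
  -41 ------------------=+++++++==-===------------+*##**+===----------------------====
  -43 ------------------------------------:::-----=***+===-----------------------=====
  -46 ------------------------------::::::::::::::-=====------------------------======
     -48       -36       -24       -12       0         12        24        36
```

All eight beads are now at the wall and the middle is clear, with the tip at the centre. I lift straight out.

```bash
python3 -m handwheel '0 0 0.2 -6 0;0 0 -.4 -10 0;0 0 -.4 -12 0;0 0 -.4 -12 0;0 0 -.4 -12 0;0 0 -.4 -12 0;0 0 -.4 -12 0;0 0 -.4 -14 0;0 0 0 -18 0;0 0 0 0 0' | grep -v ee_rot
python3 -m handwheel '0 0 0 -20 0;0 0 0 -20 0;0 0 0 0 0' | grep -v ee_rot
python3 -c "
from h import *
art()"
```

```text
t: 30.45
tcp_pos: [0.55, 0.1237, 0.3423]
contact_force: [-0.1, 0.4, -0.1]
gripper_width: 0.0133
t: 30.7
tcp_pos: [0.5508, 0.1238, 0.384]
contact_force: [-0.2, -0.2, -0.9]
gripper_width: 0.0133
t 30.7 tip-pot [  4.8   3.1 168.1] r 5.7 ang 33.0 F [-0.2 -0.2 -0.9] z [-0.032  0.006 -0.999] ydeg -5.5
   48 +++++++++++++++++++=====+++++****************+++++++*##%%%%@@%@@@@%%%%%@@@@@@@@@
   46 +++++++++++***++==+++********+++++++++++++++*******++++++*##%%%@@@@%%%@@@@@@@@@@
   43 ++**#%%%#*+++*********++++++===================+++++****+++++*#%%%%%%%%%%%@@@@@@
   41 #%%%%%%#*++*****+++================+++++++++=========+++****+++**#%%%%%%%%%%%%%%
   38 %@%%#*+++***++=================++**###*****++===+++++++++++****+++*#%%%%%%%%%%%%
   36 %%#*++****+===================+***####****+++==++***********++***++++*#%%%%%%%%%
   34 #+++***++=====================++*********+++==++***######****++++***+++*#%%%%%%%
   31 +++**+===============++++======++*****++++====++***#######***++==++***++*#%%%%%%
   29 +*++==-========++******+++====+###*++++======+******#####***+++=++*#****++*#%%%%
   26 *+==--========
[... 2054 characters left out ...]
====----=+**+
  -31 ------------==+***######***+++==+*###******#####****++==+*#%%%#*+=====-----=++++
  -34 -------------=+***#####****++===========+**######***++===+*##*+======-----=====+
  -36 =-------------=+**********++=====-------=+*#####****++===++++========----======+
  -38 +==------------==++****++++=====---------=+********++================--=======++
  -41 *++=--------------==============---------=+*****+++===---============+++====++++
  -43 +**+==-----------------------===----------==+++++===---============++**+++****++
  -46 +++*++==------------------------------------=========--====--=====++*+++*#%%%##*
     -48       -36       -24       -12       0         12        24        36
```

```bash
python3 -m handwheel '0 -15 -1 0 0;0 -30 -1 0 0;0 -35 -1 0 0;0 -35 -1 0 0;0 -35 -1 0 0;0 -35 -1 0 0;0 -35 -1 0 0;0 -30 -1 0 0;0 -20 -1 0 0;0 0 0 0 0' | grep -v ee_rot
python3 -c "
from h import *
tip((-48,-387.5,160))"
```

```text
t: 31.58
tcp_pos: [0.5091, -0.1513, 0.3626]
contact_force: [1.1, -0.3, -0.8]
gripper_width: 0.0138
t 31.58 tip-pot [ -41.3 -271.2  146.8] r 274.3 ang -99.0 F [ 1.1 -0.3 -0.8] z [-0.057  0.01  -0.998] ydeg -5.0
need tool mm [-116.4    2.6  -14. ]
```

```bash
python3 -m handwheel '0 -15 0 -1 0;0 -25 0 -2 0;0 -30 0 -2 0;0 -25 0 -2 0;0 -12 0 -1 0;0 -3 0 0 0;0 0 0 0 0' | grep -v ee_rot
python3 -c "
from h import *
tip((-48,-387.5,70));seetip()
print(proj('wrist',[[.471,-.2106,.095],[.5117,-.214,.095],[.5077,-.3312,.095],[.468,-.3293,.095]]))"
```

```text
t: 32.17
tcp_pos: [0.4961, -0.2601, 0.3579]
contact_force: [1.1, 0.8, -0.4]
gripper_width: 0.0134
t 32.17 tip-pot [ -56.9 -377.5  142.2] r 381.8 ang -99.0 F [ 1.1  0.8 -0.4] z [-0.071  0.024 -0.997] ydeg -4.9
need tool mm [-10.4  15.   71.2]
est px [320 223]
193 ========================----::::::--------------------------
195 ========================----::::::--------------------------
197 ========================----::::::--------------------------
199 ========================----::::::--------------------------
201 ========================----::::::---------=-=--------------
203 ========================-----:::::--------------------------
205 ========================-----:::::--------------------------
207 ========================-----:::::-----=--------------------
209 ========================-----::::::----------------------:--
211 ========================-----:::::::::::::::-:::::::::::::::
213 ========================-----:::::::::::-:::::::::::::::::::
215 ========================-----:::::-:::::::::::::::::::::::::
217 ========================------:::::::::::::::::::::::::::
[... 330 characters left out ...]
29 ========================-:-::::-:::-::--------------::::::::
231 ========================---:--:::::::------------::.........
233 ========================--::::::-:--::---------:::..:.....::
235 ========================--::-:::::-::-------::.....:....:::-
237 ++=====================--:-:-:-::-::::----::.:.....:...::---
239 ###*+==================--::::::-:::::-::::..:.......::------
241 #####****+=============--::::::::::::-::.....:.....:::------
243 #########**+++=========---:--:-:-:-::::::..:::..::::::-::::-
245 ##############***+=====-::-:-----::::::::::...:::::::::-::::
[[309.03987816 145.37894268]
 [354.55643552 145.49986942]
 [358.29483899 269.30960415]
 [317.25078409 269.74724266]]
```

```bash
python3 -m handwheel '0 -4 3 0 0;0 -4 3 0 0;0 0 1 12 0;0 -.2 1 15 0;0 -.2 1 15 0;0 -.2 1 15 0;0 0 .5 8 0;0 0 0 0 0;0 0 0 0 0' | grep -v ee_rot
python3 -c "
from h import *
tip((-52,-386,70));seetip()
print(proj('wrist',[[.471,-.2106,.095],[.5117,-.214,.095],[.5077,-.3312,.095],[.468,-.3293,.095],[.490,-.2715,.095]]))"
```

```text
t: 32.97
tcp_pos: [0.5062, -0.2598, 0.2912]
contact_force: [0.3, 0.1, -0.3]
gripper_width: 0.0134
t 32.97 tip-pot [ -45.8 -377.1   75.5] r 379.9 ang -97.0 F [ 0.3  0.1 -0.3] z [-0.066  0.025 -0.997] ydeg -4.2
need tool mm [-9.4 -5.2  5.6]
est px [320 223]
193 ::::::::::::::::::::::::::::::::::::::::::::-::::--------===
195 ::::::::::::::::::::::::::::::::::::--::-::::::::--------===
197 ::::::::::::::::::::::::::::::-:::::::::::::::::::-------===
199 ::----:::::::::::::::::::::::::::::-::::::-:::::::-------===
201 =------:-------------------------------------------------===
203 ==-----:-------------------------------------------------===
205 ==-----::------------------------------------------------===
207 ==-----:::::::::::------------------------------=--------===
209 ==-----:::::::::::------------=-----=-----------=--------===
211 =------:::::-:::::-------=-=-----------------------------===
213 ==-----:::::::::::-------------------=-----=-------------===
215 ==-----:::::::::::------------------=--------------------===
217 ===----:::::::::::------------=--------------------------===
[... 356 characters left out ...]
:::-::::::::::::-:::::::-------===
231 ===-----::::::::::::::::::::::::-:::::::::::::::::-------===
233 ===-----:::::::::::::::::::::::::::::::::::::::::::------===
235 ===-----::::::::::::::::::::::-:-::::::-::::::-::::------===
237 ===-----::::::-::::::::::::::::::::::::::::::::::::------===
239 ===-----:::::::::::::::::::::::::::::::::::::::::::------===
241 ===------::::::::::::::::::::::::::::::::::::::-:::------===
243 ====-----::::::::::::::::::::::::::::-:::::::::::::------===
245 ===-----:::---::-:-:-:-::-:::-:::::::::::::--::-:--------===
[[285.99723755 151.36523753]
 [340.40975593 152.12790554]
 [344.43607483 297.90837042]
 [296.10578923 297.76511616]
 [317.3194312  228.39269042]]
```

```bash
python3 -m handwheel '0 -4 -2 0 0;0 -4 -2 0 0;0 0 0 0 0;0 0 0 0 0' | grep -v ee_rot
python3 -c "
from h import *
tip((-51,-385.5,-26))"
```

```text
t: 33.35
tcp_pos: [0.5028, -0.269, 0.2946]
contact_force: [0.2, 1.0, -0.7]
gripper_width: 0.0133
t 33.35 tip-pot [ -48.3 -386.8   78.8] r 389.8 ang -97.0 F [ 0.2  1.  -0.7] z [-0.062  0.021 -0.998] ydeg -4.2
need tool mm [ -0.7   3.8 104.7]
```

```bash
python3 -m handwheel '0 0 .5 10 0;0 -.2 .5 12 0;0 -.2 .5 12 0;0 -.2 .5 12 0;0 -.2 .5 12 0;0 -.2 .5 12 0;0 0 .5 10 0;0 0 0 5 0;0 0 0 0 0' | grep -v ee_rot
python3 -c "
from h import *
tip((-51,-385.5,-28))"
```

```text
t: 34.1
tcp_pos: [0.5013, -0.2699, 0.2047]
contact_force: [0.4, 0.2, -0.3]
gripper_width: 0.0133
t 34.1 tip-pot [ -48.9 -388.2  -11.1] r 391.2 ang -97.0 F [ 0.4  0.2 -0.3] z [-0.057  0.019 -0.998] ydeg -4.3
need tool mm [ 2.2 -1.3 17. ]
```

No contact. I go down the last part until the tip touches the floor.

```bash
python3 -m handwheel '0 0 0 5 0;0 0 0 5 0;0 0 0 3 0;0 0 0 0 0' | grep -v ee_rot
python3 -m handwheel '0 0 0 2 0;0 0 0 2 0;0 0 0 0 0' | grep -v ee_rot
python3 -c "
from h import *
tip((-51,-385.5,-31))"
```

```text
t: 34.43
tcp_pos: [0.5012, -0.2701, 0.1913]
contact_force: [-0.0, -0.4, -0.9]
gripper_width: 0.0129
t: 34.68
tcp_pos: [0.5016, -0.2703, 0.1878]
contact_force: [-0.2, 0.7, -1.6]
gripper_width: 0.0133
t 34.68 tip-pot [ -48.1 -388.9  -28.1] r 391.9 ang -97.0 F [-0.2  0.7 -1.6] z [-0.053  0.017 -0.998] ydeg -4.4
need tool mm [ 3.1 -3.   3.1]
```

```bash
python3 -m handwheel '1 0 0 0 0;1 0 0 0 0;1 0 0 0 0;1 0 0 0 0;1 0 0 0 0;1 0 0 0 0' 20 | grep -v ee_rot
python3 -m handwheel '1 0 -6 0 0;1 0 -8 0 0;1 0 -10 0 0;1 0 -10 0 0;1 0 -8 0 0;1 0 -6 0 0;1 0 -2 0 0;1 0 0 0 0' | grep -v ee_rot
```

```text
t: 35.18
tcp_pos: [0.5026, -0.2709, 0.1895]
contact_force: [0.8, -0.1, -0.2]
gripper_width: 0.0843
t: 35.85
tcp_pos: [0.4455, -0.2661, 0.1924]
contact_force: [-0.6, 0.0, 0.7]
gripper_width: 0.0855
```

```bash
python3 -m handwheel '1 0 0 -10 0;1 0 0 -20 0;1 0 0 -30 0;1 0 0 -30 0;1 0 0 -30 0;1 0 0 -30 0;1 0 0 0 0' | grep -v ee_rot
python3 -c "
from h import *
a=cv2.imread('pics/scene1.png',0);b=cv2.cvtColor(cams.read_camera('scene'),6)
for im in(a,b):
  print()
  for r in im[226:300:2,196:262]: print(''.join(' .:-=+*#%@'[min(9,int(v)//18)] for v in r))"
```

```text
t: 36.43
tcp_pos: [0.4542, -0.2683, 0.3512]
contact_force: [0.4, -0.0, 0.2]
gripper_width: 0.0853

######%#%%######%########*+======----------===================+#%%
######%%%###############*===========----------==============+###%%
##%#%##%##%%%###*===*##*===================------==========+#####%
%%%#####%%%%##*:    :=*=======================-------=====+######%
%##%##########*-     .-===========================-----+++*#%%%%%%
%###########%##+.    .:===============================-==++**#####
%%#%%%%#########=.    .-==============================++=====+**##
%%%#######%%%%%#*:     .-============================+###**+====++
%#####%########*=-.     :-==========================+#####%%%#**=-
*#############+===-     .:========================+##%#%####%%###*
==+*##%%%###*+====-:     .-======================+#########%####%#
====++*####+=======-.     .-====================+####%%%#%##%%####
=======+*#+=========-     .:===============--==*%%#######%%#######
=====================:.    .-=========----:::=*#%%%%%%######%###%#
=====================-:    .:=========-:::..:=*#%%%%%%####%%%%%
[... 3257 characters left out ...]
:---::::::::::::::::::-*%%%%%%
%%%%%%%+=--:::::..  .:::::---::----::::::::::::::::::::::::=#%%%%%
%%%%%%#+==--:::::.   .:::-=++==-:::::::::::::::::::::::::::-#%%%%%
%%%%%%#+===--:::::...:-+++=-::::::::::::::::::::::::::::::::+#%%%%
%%%%%%#+====--:::--===-:::::::::::::::::::::::::::::::::::::=#%%%%
%%%%*+======------:::::::::::::::::::::::::::::::::::::::::-=#%%%%
%%%%++==+====-:::::::::::::::::::::::::::::::::::::::::--==+#%%%%%
%%%*+=======+=-:::::::::::::::::::::::::::::::::------==++++#%%%%%
%%%*+==========:::::::::::::::::::::::::::::::--====+===+=++#%%%%%
##*+===+=+======-:::::::::::::::::::::::::--=====+=+======+#%%%%%%
*#++=============::::::::::::::::::::--=================++*#%%%%%%
```

```bash
python3 -c "
from h import *
tip=np.array([.490,-.284,.006])
for n,d in(('+y16',(0,.276,.96)),('+y16+x',(.2,.25,.945))):
  d=np.array(d)
  for L in(.0,.1,.146,.22): print(n,L,proj('scene',tip+L*d).round(0),proj('wrist',tip+L*d).round(0))
snap('scene','s9.png')
a=cams.read_camera('scene')[215:310,190:275];b=cams.read_camera('wrist')[100:340,230:480]
im=np.hstack([cv2.resize(a,(420,470),interpolation=2),cv2.resize(b,(380,470),interpolation=2)]);cv2.imwrite('pics/last.png',np.clip(im*1.4,0,255).astype('u1'))
"
```

```text
+y16 0.0 [[229. 291.]] [[372. 195.]]
+y16 0.1 [[234. 268.]] [[377. 184.]]
+y16 0.146 [[236. 257.]] [[380. 176.]]
+y16 0.22 [[240. 236.]] [[388. 158.]]
+y16+x 0.0 [[229. 291.]] [[372. 195.]]
+y16+x 0.1 [[236. 275.]] [[399. 185.]]
+y16+x 0.146 [[240. 267.]] [[418. 178.]]
+y16+x 0.22 [[246. 252.]] [[461. 162.]]
```

View pics/last.png

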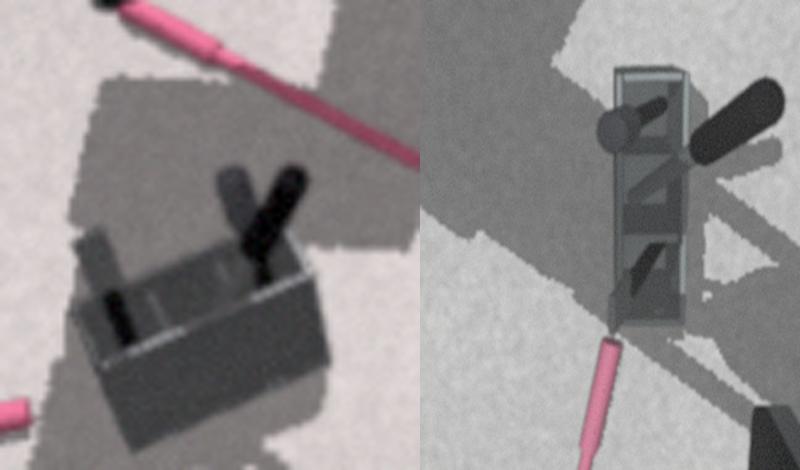

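The rod stands in the middle compartment, leaning diagonally over the +x/+y rim. The spatula and brush are still in place. Now the lid: I shut the fingers and travel high to behind it.

```bash
python3 -m handwheel '0 0 0 -10 -.117;0 10 0 -10 -.117;0 20 2 -8 -.117;0 30 6 -6 0;0 35 8 -4 0;0 35 10 -4 0;0 35 10 -4 0;0 35 10 -4 0;0 35 10 -4 0;0 35 10 -4 0' | grep -v ee_rot
cat >> h.py <<'E'
C,S=np.cos(np.radians(15.7)),np.sin(np.radians(15.7));BX=np.array([C,S,0]);BY=np.array([-S,C,0]);HG=POT+.072*BY;HG[2]=.096
def ft():
    s=arm.sense();M=R.from_quat(s['ee_rot']).as_matrix();t=np.array(s['tcp_pos']);p=t+.017*M[:,2]-HG
    print('t',round(s['t'],2),'fingertip rel hinge, bath axes mm',(1000*np.array([p@BX,p@BY,p[2]])).round(1),'F',np.round(s['contact_force'],1),'z',M[:,2].round(3),'ydeg',np.degrees(np.arctan2(M[1,1],M[0,1])).round(1),'j',np.round(s['joints'],2))
E
python3 -c "
from h import *
ft()"
```

```text
t: 37.47
tcp_pos: [0.4392, 0.0169, 0.3934]
contact_force: [0.4, 0.7, 0.9]
gripper_width: -0.0001
t 37.47 fingertip rel hinge, bath axes mm [-124.5 -136.1  280.5] F [0.4 0.7 0.9] z [-0.103  0.04  -0.994] ydeg 16.1 j [-0.08  0.08  1.45  0.03  1.72 -0.36]
```

```bash
python3 -m handwheel '0 15 8 0 0;0 28 16 0 0;0 30 17 0 0;0 30 17 0 0;0 30 17 0 0;0 30 17 0 0;0 22 15 0 0;0 12 8 0 0;0 0 0 0 0;0 0 0 0 0' | grep -v ee_rot
python3 -c "
from h import *
ft()"
```

```text
t: 38.3
tcp_pos: [0.4873, 0.2553, 0.3788]
contact_force: [0.1, -0.2, -0.1]
gripper_width: -0.0001
t 38.3 fingertip rel hinge, bath axes mm [-14.3  80.4 266. ] F [ 0.1 -0.2 -0.1] z [-0.136  0.032 -0.99 ] ydeg 16.7 j [0.36 0.26 1.26 0.08 1.74 0.08]
```

```bash
python3 -m handwheel '0 0 3 15 0;0 0 3 20 0;0 0 4 22 0;0 0 4 22 0;0 0 4 22 0;0 0 4 22 0;0 0 4 18 0;0 0 2 8 0;0 0 0 0 0;0 0 0 0 0' | grep -v ee_rot
python3 -c "
from h import *
ft()"
```

```text
t: 39.13
tcp_pos: [0.4896, 0.2509, 0.2206]
contact_force: [-0.3, 0.9, 0.5]
gripper_width: -0.0002
t 39.13 fingertip rel hinge, bath axes mm [-13.4  75.4 107.8] F [-0.3  0.9  0.5] z [-0.143  0.024 -0.989] ydeg 15.9 j [0.35 0.36 1.51 0.07 1.4  0.06]
```

```bash
python3 -m handwheel '0 -10 0 0 0;0 -10 0 0 0;0 -10 0 0 0;0 -10 0 0 0;0 -10 0 0 0;0 -10 0 0 0' | grep -v ee_rot
python3 -c "
from h import *
ft()"
python3 -m handwheel '0 -9 0 0 0;0 -9 0 0 0;0 -9 0 0 0;0 -9 0 0 0;0 -9 0 0 0' | grep -v ee_rot
python3 -c "
from h import *
ft()"
```

```text
t: 39.63
tcp_pos: [0.5089, 0.1891, 0.2227]
contact_force: [-0.3, 1.1, 0.2]
gripper_width: -0.0003
t 39.63 fingertip rel hinge, bath axes mm [-11.4  10.7 109.8] F [-0.3  1.1  0.2] z [-0.135  0.028 -0.99 ] ydeg 15.9 j [ 0.24  0.34  1.53  0.06  1.4  -0.05]
t: 40.05
tcp_pos: [0.522, 0.1405, 0.2194]
contact_force: [0.3, 1.1, -0.4]
gripper_width: 0.0002
t 40.05 fingertip rel hinge, bath axes mm [-12.  -39.6 106.5] F [ 0.3  1.1 -0.4] z [-0.135  0.029 -0.99 ] ydeg 15.9 j [ 0.15  0.35  1.53  0.05  1.39 -0.13]
```

```bash
python3 -m handwheel '0 -9 0 4 0;0 -9 0 4 0;0 -8 0 4 0;0 -7.5 1 6.5 0;0 -7.5 1 6.5 0;0 -6.5 1 7.5 0;0 -6.5 1 7.5 0' | grep -v ee_rot
python3 -c "
from h import *
ft()
g=cv2.cvtColor(cams.read_camera('scene'),6)
for th in(20,30,40,50,60):
  e=HG+.139*(-BY*np.cos(np.radians(th))+[0,0,np.sin(np.radians(th))]);print(th,proj('scene',[e-.06*BX,e+.06*BX]).round(0).tolist())
for r in g[180:270:3,300:430:2]: print(''.join(' .:-=+*#%@'[min(9,int(v)//22)] for v in r))"
```

```text
t: 40.63
tcp_pos: [0.5369, 0.0842, 0.1725]
contact_force: [-0.3, 1.1, 0.5]
gripper_width: 0.0001
t 40.63 fingertip rel hinge, bath axes mm [-12.9 -97.8  59.7] F [-0.3  1.1  0.5] z [-0.133  0.029 -0.991] ydeg 15.8 j [ 0.05  0.39  1.59  0.04  1.29 -0.23]
20 [[336.0, 212.0], [372.0, 238.0]]
30 [[339.0, 205.0], [376.0, 231.0]]
40 [[344.0, 197.0], [380.0, 223.0]]
50 [[348.0, 189.0], [386.0, 215.0]]
60 [[354.0, 181.0], [391.0, 206.0]]
====**####****##**#***-...    ..           +*******##************
-===*####**##**#******.  .      ..:...... :*****#*#*#****#******#
==-=**#****######*****= :.                +**********#***#***####
=====#####**#*##*****#*:  .              :****#******#**#**#**#*#
=====+###*#**######*****. -:            .***#********#*****#####*
-=-===**##*#*#########+-.  .            .*******#*******#****#*##
======+*****####*****--.               ..***##*#****#####*####*##
=-==-==***###***##*=-.   :==            :*#******#*****######**##
-=====-*******##*+-:.:-++***.      -.....:.-*#######*############
====-===*******+--==:=+**##+..        . .:::***######*#####*#####
=-==--=
[... 612 characters left out ...]
===-:--------:--==+#*-----+#************
-----=----------------=========------=====*#+----:-**************
-=--=-=====-------------=================##--:---==***##********#
==-==========-------..----=============+#+----:---=**************
-=============------....----==========+#--------==+*****#********
==========+======---:.....----========+--::---=-=*#**************
========*##*+======---.....:----=====-------=-=+#****************
=========+*==++======---:..-------=---:-:-=--=*******************
===============+=======---:-----------:--=--+***************##*#*
================+========-----------::-=-==**********************
===========================-------:----==+***********************
```

The lid's dark edge strip now runs from (340,207) to (376,231) in the scene view, which is about 30°. It is following the finger, so I carry on gently.

```bash
python3 -m handwheel '0 -4.5 1 8 0;0 -4.5 1 8 0;0 -3 1 7 0;0 -3 1 6 0;0 -2 1 5 0;0 -1 0 5 0;0 0 0 0 0' | grep -v ee_rot
python3 -c "
from h import *
ft()"
```

```text
t: 41.27
tcp_pos: [0.5409, 0.0661, 0.1246]
contact_force: [0.1, 0.1, 0.2]
gripper_width: -0.0002
t 41.27 fingertip rel hinge, bath axes mm [ -14.  -116.3   11.8] F [0.1 0.1 0.2] z [-0.137  0.026 -0.99 ] ydeg 15.8 j [ 0.02  0.45  1.63  0.03  1.2  -0.26]
```

```bash
python3 -m handwheel '0 0 0 3 0;0 0 0 3 0;0 0 0 2 0;0 0 0 0 0' | grep -v ee_rot
python3 -m handwheel '0 0 0 2 0;0 0 0 1.5 0;0 0 0 0 0' | grep -v ee_rot
python3 -c "
from h import *
ft()"
```

```text
t: 41.6
tcp_pos: [0.5408, 0.0661, 0.1165]
contact_force: [0.0, 0.2, 0.5]
gripper_width: -0.0001
t: 41.85
tcp_pos: [0.5409, 0.0661, 0.1167]
contact_force: [-0.9, 0.5, 0.2]
gripper_width: -0.0002
t 41.85 fingertip rel hinge, bath axes mm [ -13.9 -116.4    3.9] F [-0.9  0.5  0.2] z [-0.132  0.025 -0.991] ydeg 15.9 j [ 0.03  0.46  1.64  0.03  1.17 -0.26]
```

```bash
python3 -m handwheel '0 0 0 4 0;0 0 0 4 0;0 0 0 4 0' | grep -v ee_rot
python3 -c "
from h import *
ft()
g=cv2.cvtColor(cams.read_camera('scene'),6)
for th in(0,3,8):
  e=HG+.139*(-BY*np.cos(np.radians(th))+[0,0,np.sin(np.radians(th))]);print(th,proj('scene',[e-.06*BX,e+.06*BX]).round(1).tolist())
"
```

```text
t: 42.1
tcp_pos: [0.5414, 0.0662, 0.1152]
contact_force: [-5.6, -1.8, 28.0]
gripper_width: -0.0004
t 42.1 fingertip rel hinge, bath axes mm [ -13.2 -116.4    2.4] F [-5.6 -1.8 28. ] z [-0.124  0.024 -0.992] ydeg 15.9 j [ 0.03  0.46  1.65  0.03  1.16 -0.26]
0 [[333.4, 225.0], [368.0, 250.8]]
3 [[333.6, 223.4], [368.4, 249.2]]
8 [[334.1, 220.4], [369.2, 246.4]]
```

A firm stop at the lid's shut height, with 28 N of resistance. I back off and check.

```bash
python3 -m handwheel '0 0 0 -4 0;0 0 0 -15 0;0 0 0 -25 0;0 0 0 -30 0;0 -20 0 -30 0;0 -30 0 -30 0;0 -30 0 -20 0;0 -30 0 0 0;0 -20 0 0 0;0 0 0 0 0' | grep -v ee_rot
python3 -c "
from h import *
g=cv2.cvtColor(cams.read_camera('scene'),6);a=cv2.imread('pics/scene1.png',0)
for r in g[190:276:3,296:430:2]: print(''.join(' .:-=+*#%@'[min(9,int(v)//22)] for v in r))
for n,(x,y,w,h) in dict(bottle=(355,305,30,45),rack=(232,322,75,70),centr=(395,110,50,60),spat=(203,262,14,30)).items(): print(n,np.abs(g[y:y+h,x:x+w].astype(int)-a[y:y+h,x:x+w]).mean().round(1))
w=cv2.cvtColor(cams.read_camera('wrist'),6);ft();e=HG-.139*BY;print('strip wrist px',proj('wrist',[e-.06*BX,e+.06*BX]).round(0).tolist())
"
```

```text
t: 42.98
tcp_pos: [0.596, -0.0647, 0.2696]
contact_force: [-0.3, 0.7, -0.1]
gripper_width: -0.0001
===*#=.    .............. .*####*##*##############*####*###########
===+:.:   ..   .... .     .---=+**##############**######*##*#######
=--..       ...               .--+*=######*#########**###*#########
-==-  .        ......        :-=***+===##########*###*##########*##
====:                      .--**####*+===##*##*########*###########
====*:                   .--+#*#######*+==+###*#####*#*############
-===**: -:              .-=**############+==+######################
=====*+.                .+*###**********###*====###################
=====##+               ..*##**************###*====*################
===-=**#+=-            .=##*****************###*+==+###############
===-=*#*##-        :.  ..-=+********#********####*+-*#%#*##########
===-=+**=+*::         ...::.-#####*###*******#####+*##*+#*#########
==-===**---...     . ..  :::*##*###*****#****###*+###+-*###*####**#
-=-===**---:.:.          .+*#*#####**********##+###*--=*#####**#**#
===--=**----.:. ::-++++-.-**##*###***######****#%
[... 516 characters left out ...]
=--::...-----+%%#+------==-=*#*********##*****
========########*=======--::.-------+----:--===+********#*****####*
========*#########+======---:-------------====*#******##***#***###*
========*###########+=======----------:--===+*******#*##***#******#
=======+*#############+=======------:--====*#***#****#***##*****###
===+**##################+=======------===+*###***#*##******#*##**##
#########################*+====-=----===*#*####****##**#***##*#####
bottle 8.3
rack 19.4
centr 8.0
spat 29.0
t 43.08 fingertip rel hinge, bath axes mm [   3.2 -253.8  156.1] F [-0.1 -0.4 -0.2] z [-0.123  0.025 -0.992] ydeg 16.4 j [-0.18  0.39  1.33  0.    1.55 -0.46]
strip wrist px [[255.0, 59.0], [435.0, 58.0]]
```

```bash
python3 -c "
from station import arm
print(arm.job_done())"
```

```text
the job is handed in; nothing more can be done
None
```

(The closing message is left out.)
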